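Lay oiled panels out of the chest onto the drying rack

TASK

Raise the lid of the plywood chest by its bar handle and lock the folding stay by pushing its elbow past straight, so that the lid stays up unaided; leave it locked up so the chest can air. Then take every wooden panel out of the chest and lay it on the sloping drying rack, pull upwards, straight up and down the slope, its lower end on the ledge behind the lip and its upper end over the other rail, flat on both rails and with no panel touching another. Leave everything else on the bench where it is.

Things in the scene. Friction and masses are not known exactly. Their poses are not given: they have to be found in the camera images.
- chest: Plywood chest fixed to the bench left or right of centre, 200 (x, front to back) x 282 (y) x 75 mm high, walls and floor 6 mm; origin under its centre on the bench, -x side towards the robot. A 30 mm high divider crosses it 49 mm behind centre; the panels lie flat side by side in the front part, long sides along chest x. A chisel stays in the rear part.
- chest_hinge (a point): Middle of the lid's hinge line, on the chest's rear (+x) rim, 75 mm above the bench; the hinge axis runs along chest y.
- lid (a joint): Lid angle in rad: 0 shut, grows as the front edge rises, at most about 1.53 (stay straight). Plate 200 x 282 x 12 mm, 0.45 kg, hinged at the rear rim; hinge friction just keeps it up above about 1.3 rad, below that it sinks shut softly.
- lid_handle (a point): Middle of the lid's handle: a 10 mm round steel bar, 110 mm long between two end legs, parallel to chest y, 35 mm in front of the lid's front edge (30 mm clear gap), 235 mm from the hinge line, 6 mm above the lid's underside. With the lid up it is the highest part, 310 mm above the bench.
- stay (a joint): Angle in rad of the lower link of the folding stay outside the chest's +y wall: 0 folded (lid shut), grows as the lid rises and the link swings up and to +x; 1.68 when both links are in line, 1.78 at the stop just past straight, where it is locked and carries the lid. With the lid let go near its top the elbow is still bent towards the robot and up.
- stay_knob (a point): Middle of the stay's black elbow knob: a 16 mm round, 44 mm long pin along chest y, this point 35 mm outside the +y wall. It circles, radius 73 mm, a pivot 100 mm in front of and 20 mm below the hinge line. To lock, push it to chest +x and down, through straight to the stop (a few N); locked it lies 47 mm in front of and 30 mm above the hinge line.
- rack: Wooden drying rack fixed to the bench on the other side of the centre line than the chest, base 150 (x) x 300 (y) x 12 mm; origin under its centre on the bench. It carries the two sloping rails of 'bed'.
- bed: Rack's bed: x up the slope (15 degrees, rising away from the robot), y along the rails, z square to the slope; rail tops at z = 0, rails y -150 to 150. Origin mid-length where the lower rail's top meets the lip, 62 mm above the bench. Lower rail: ledge x 0 to 22, lip x -6 to 0, 6 high. Upper rail x 76 to 88 mm. Open between. A well-laid panel has its origin at x 50 to 68 mm.
- panel1: Dark wooden panel 100 (x) x 60 (y) x 12 mm, about 80 g, with a wooden pull on top: a bar 44 (x) x 10 (y) x 24 mm high at its centre (its top 36 mm above the underside). Origin: centre of the underside, z up through the pull. All panels are alike; three or four are present.
- panel2: Dark wooden panel 100 (x) x 60 (y) x 12 mm, about 80 g, with a wooden pull on top: a bar 44 (x) x 10 (y) x 24 mm high at its centre (its top 36 mm above the underside). Origin: centre of the underside, z up through the pull. All panels are alike; three or four are present.
- panel3: Dark wooden panel 100 (x) x 60 (y) x 12 mm, about 80 g, with a wooden pull on top: a bar 44 (x) x 10 (y) x 24 mm high at its centre (its top 36 mm above the underside). Origin: centre of the underside, z up through the pull. All panels are alike; three or four are present.
- panel4: Dark wooden panel 100 (x) x 60 (y) x 12 mm, about 80 g, with a wooden pull on top: a bar 44 (x) x 10 (y) x 24 mm high at its centre (its top 36 mm above the underside). Origin: centre of the underside, z up through the pull. All panels are alike; three or four are present.
- finish_tin: Bystander, to be left alone: steel tin, 80 mm across, 120 mm high; origin at its underside.
- glue: Bystander, to be left alone: white bottle, 52 mm across, 150 mm high; origin at its underside.
- tape: Bystander, to be left alone: roll of tape lying flat, 76 mm across, 24 mm high; origin at its underside.
- offcut: Bystander, to be left alone: hardwood block 70 x 110 x 35 mm; origin at its underside.
- walnut_box: Bystander, to be left alone: open wooden box 120 x 120 x 100 mm; origin at its underside.
- clamp1: Bystander, to be left alone: bar clamp lying flat, about 330 mm long; origin at its underside.
- brush: Bystander, to be left alone: flat brush lying on the bench; origin at its underside.

How it is judged:
On the way:
1. the lid is up with its stay pushed past straight and locked, and the gripper has let go (value of joint lid above 1.4 rad and value of joint stay above 1.716 rad and contact force between the fingers and chest below 0.1 N), for 0.5 s.
At the end, for the whole second after the job is handed in: Lid above 1.4 rad, stay above 1.72 rad; every panel at rest, pull up, flat on both rails (4 mm, 4 degrees), centre 44 to 72 mm up the slope and within 132 mm of the rails' middle, long side within 12 degrees of the slope direction, panel centres over 61.5 mm apart (value of joint lid above 1.4 rad and value of joint stay above 1.716 rad and x of panel1 in the frame of bed between 0.044 and 0.072 m and y of panel1 in the frame of bed between -0.132 and 0.132 m and z of panel1 in the frame of bed between -0.004 and 0.004 m and angle between the z axis of each of panel1, panel2, panel3, panel4 and the z axis of bed, either way round below 0.07 rad and angle between the x axis of each of panel1, panel2, panel3, panel4 and the x axis of bed, either way round below 0.21 rad and angle between each of panel1, panel2, panel3, panel4's own z axis and vertical below 0.4 rad and linear speed of each of panel1, panel2, panel3, panel4 below 0.02 m/s and x of panel2 in the frame of bed between 0.044 and 0.072 m and y of panel2 in the frame of bed between -0.132 and 0.132 m and z of panel2 in the frame of bed between -0.004 and 0.004 m and x of panel3 in the frame of bed between 0.044 and 0.072 m and y of panel3 in the frame of bed between -0.132 and 0.132 m and z of panel3 in the frame of bed between -0.004 and 0.004 m and x of panel4 in the frame of bed between 0.044 and 0.072 m and y of panel4 in the frame of bed between -0.132 and 0.132 m and z of panel4 in the frame of bed between -0.004 and 0.004 m and distance between each of panel2, panel3, panel4 and panel1 above 0.0615 m and distance between each of panel3, panel4 and panel2 above 0.0615 m and distance between panel4 and panel3 above 0.0615 m); the robot touches nothing.
It fails at once if a bystander on the bench is shifted by more than 5 cm (distance of any of finish_tin, glue, tape, offcut, walnut_box, clamp1, brush from where it was at the start of the episode above 0.05 m).
Of panel1, panel2, panel3, panel4 only 3 to 4 are there at a start; the rules pass over those that are not, and their reading is None.
At some moment in a run one of panel1, panel2, panel3, panel4 may be knocked a few centimetres aside while the robot is not near it.
Once in a run the grip may slacken for a moment while it holds something.
It also fails if it takes over 210 s, if anything falls off the work surface, if the arm or the gripper's body presses on something with over 40 N, if the wrist force passes 120 N, or if a joint passes its speed limit or range.

ROBOT

A 6-joint arm with a two-finger parallel gripper is mounted at the origin on the work surface. World frame = base frame: x ahead of the robot, y to its left, z up, the work surface at z = 0. Lengths are in m, angles in rad, forces in N, time in s.
With the tool pointing down it reaches from about 0.35 to 0.725 m from the base axis. Payload 4.3 kg.
Tool frame: the origin (TCP) lies on the centre line of the jaws, within the pads' length; the fingertips stand 11 mm ahead of it and the grasp point (between the pads) lies 8 mm behind it (manip.tips_ahead is the distance from the TCP to the fingertips, in m); x points along the fingers, y is the direction in which the jaws open and shut, and the axes are right-handed (so a half turn about x gives the same grasp; the last joint's range is limited). The gripper opens to 85 mm and grips with 20 to 120 N. Pads are 22 mm wide; open, the fingers measure 114 mm over their backs; the gripper's body (76 mm by 85 mm) begins 54 mm behind the grasp point. The pads swing forward as they close: fully open they stand 13 mm farther back than shut.
Start: joints at [-1.305, 0.377, 0.081, 1.274, 0, 1.46], TCP at [0.211, -0.535, 0.242] pointing down, gripper open.
Joint ranges: [-2.72, 2.72], [-0.84, 1.66], [-1.02, 1.22], [-1.77, 2.12], [-1.37, 1.28], [-3.14, 3.14]. Speed limits (rad/s): [2.57, 2.57, 3.14, 3.14, 3.14, 3.14].

INTERFACE

Orientations are given as a rotation vector (axis times angle).
In Python, from rig import manip, imaging, ticket gives the robot as it stands.
- The arm moves only by the tool step_arm, never from a script. Its arguments are lists of equal length, an entry for each row: "fingers": the finger opening in mm, from 0 to 85.4; "dp": the shift along the tool's x, y, z in mm, a list of three; "spin": the turn about the tool's x in degrees. In form: {"fingers": [fingers, ...], "dp": [[tx, ty, tz], ...], "spin": [spin, ...]}. A call has 1 to 5 rows; each row shifts and turns the commanded pose from where the row before left it, along the tool's axes as they then stand; what a row does not reach is not made up. A row lasts 1/12 s, in which the tool goes at most 41.7 mm and 7.16 degrees, less where a joint would pass 70% of its speed; a pose out of reach is approached as far as the arm can. A call with a gripper value outside its range is refused whole. The fingers move at their own pace and stop on an object; "force" is the grip in N (left out, the last holds). Time passes only in rows, so rows that do not move let the fingers close. It gives the time, the measured TCP pose, the force and the opening at its end, in the units of the state.
- manip.read_state(): the state, without advancing time (a new reading comes with each control period).
- imaging.get_image(name): name is "side" or "top" or "wrist"; returns (picture, depth): 420x560x3 uint8, blue, green, red; 420x560 float32, m along the optical axis (not along the pixel's ray), 0 where there is no reading.
- imaging.camera_params(name): a dict with "fx", "fy", "cx", "cy" (pixels), "R" (3x3) and "t" (3): a world point X has camera coordinates R X + t. Camera axes: x right, y down, z forward; pixel columns grow to the right and rows downward; lengths in m; the calibration is good to about 2 mm. The wrist camera is an equidistant fisheye: a pixel r from the principal point sees the ray r / f radians off the axis. A picture is of the moment at which its call begins: read the wrist's pose just before it. camera_params takes no time and is no camera call; for the wrist camera it gives the pose at the moment of the call.
- ticket.hand_in(): hands the job in, once; it reports no verdict.
The state is a dict: "time": time; "joint_pos": joint angles; "joint_vel": joint speeds; "joint_efforts": joint torques, N m; "tool_pos": TCP position; "orientation": TCP orientation; "force": force on the tool from outside, world axes, zero at the start; "torque": the same for the moment, N m; "grip_width": finger opening in m.
Only numpy, scipy, OpenCV 4.12 (cv2) and the standard library are available. Lean on these libraries where they do the work, as an engineer would, in place of code of your own. Each camera call takes 0.05 s, during which the arm holds its last target.

## Working session

There is one attempt and no reset: what is moved stays moved. The work goes in short steps, Python scripts to look and compute and a tool call to move; the robot and the scene stay as the last step left them, time stands still between calls to the robot, and variables do not carry over. Pictures are saved under pics/ and viewed, and the job is handed in when it is done.

Besides the shell and the picture viewer there is one more tool, called after "Call:" by a JSON object that holds its "op" and its "data", one argument or row to a line. step_arm: Moves the arm, as the interface text tells. Its arguments: {"type":"object","properties":{"fingers":{"type":"array","items":{"type":"number"}},"dp":{"type":"array","items":{"type":"array","items":{"type":"number"}}},"spin":{"type":"array","items":{"type":"number"}},"force":{"type":"number"}},"required":["fingers","dp","spin"]}

```bash
ls; mkdir -p pics; python3 - <<'E'
from rig import manip, imaging, ticket
import cv2
print(manip.read_state(), manip.tips_ahead)
for n in ['side','top','wrist']:
    im,d=imaging.get_image(n); cv2.imwrite(f'pics/{n}0.png',im)
    import numpy as np; np.save(f'/tmp/{n}0.npy',d)
    p=imaging.camera_params(n); print(n,p)
E
```

```text
pics
{'time': 0.0, 'joint_pos': array([-1.30531402e+00,  3.78077730e-01,  7.96387972e-02,  1.27441227e+00,
        1.60531200e-05,  1.46047622e+00]), 'joint_vel': array([-3.94145554e-04, -1.25925832e-03, -1.01742714e-03, -2.81753159e-04,
        3.71847968e-05,  5.31130440e-04]), 'joint_efforts': array([-1.87147445e-03, -4.63606989e+01,  2.69873446e+01,  2.07182451e-02,
       -2.94471265e-04,  8.67270074e-06]), 'tool_pos': array([ 0.21086818, -0.53425818,  0.24135749]), 'orientation': array([ 2.01663729,  0.38558419, -2.01693138]), 'force': array([ 0.49973119, -0.23230334,  0.17050926]), 'torque': array([-0.04448757,  0.02112575, -0.02106059]), 'grip_width': 0.08559316005648106} 0.011
side {'fx': 409.81980741470943, 'fy': 409.81980741470943, 'cx': 281.0476684775987, 'cy': 207.10022370843788, 'R': array([[-0.99547298, -0.09154266,  0.02556323],
       [-0.07232353,  0.55507642, -0.82864919],
       [ 0.0616672 , -0.8267467 , -0.55918427]]), 't': array([0.55000755, 0.11110369, 1.16482143])}
top {'fx': 452.2208109474196, 'fy': 452.2208109474196, 'cx': 285.02381040145195, 'cy': 213.02005873764028, 'R': array([[ 0.02423074, -0.99966771, -0.00879455],
       [-0.98087289, -0.0220738 , -0.19339368],
       [ 0.19313529,  0.0133124 , -0.98108182]]), 't': array([0.00741774, 0.54101857, 1.14088737])}
wrist {'fx': 325.19226210127806, 'fy': 325.19226210127806, 'cx': 277.7986696497389, 'cy': 217.68404744900042, 'R': array([[ 0.36726426, -0.93011491, -0.00179529],
       [-0.89794712, -0.35506444,  0.26003888],
       [-0.24250349, -0.09389091, -0.96559648]]), 't': array([-0.57489774, -0.03429561,  0.37811419])}
```

View pics/side0.png

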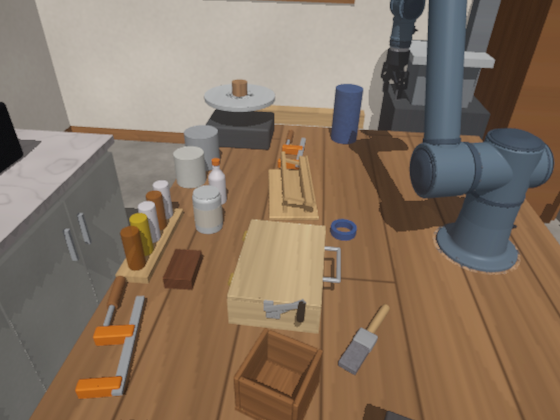

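View pics/top0.png

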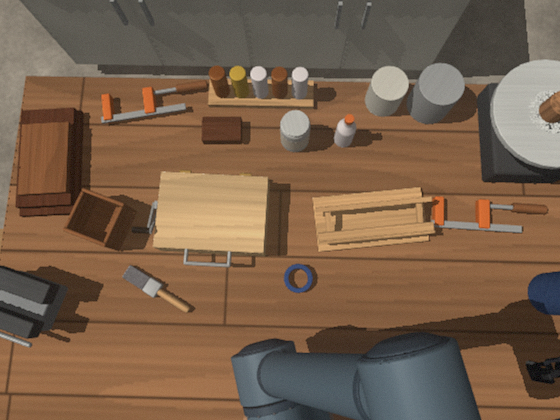

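View pics/wrist0.png

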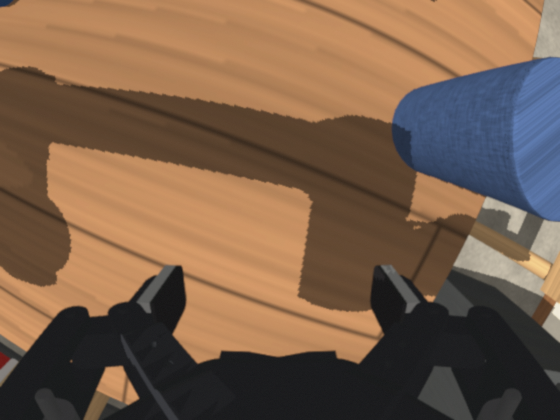

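The pictures show the chest at left (+y; top view about (212,213)), its handle bar at (207,262), the stay knob near (150,217), and the rack at (373,218). The brush is in front of the chest and the tape at (298,278).

```bash
cat > h.py <<'E'
from rig import manip, imaging, ticket
import numpy as np, cv2
from scipy.spatial.transform import Rotation as Ro
def ray(p,u,v):
    d=np.array([(u-p['cx'])/p['fx'],(v-p['cy'])/p['fy'],1.]); R=p['R'];t=p['t']
    return -R.T@t, R.T@d
def wray(p,u,v):
    a=np.array([u-p['cx'],v-p['cy']]);r=np.hypot(*a);th=r/p['fx']
    d=np.array([*(a/max(r,1e-9)*np.sin(th)),np.cos(th)]);R=p['R']
    return -R.T@p['t'],R.T@d
def onz(o,d,z): return o+d*(z-o[2])/d[2]
def cloud(p,d):
    v,u=np.mgrid[:420,:560]; x=np.stack([(u-p['cx'])/p['fx']*d,(v-p['cy'])/p['fy']*d,d],-1)
    return (x-p['t'])@p['R']
def proj(p,X):
    c=p['R']@np.array(X)+p['t']; return c[0]/c[2]*p['fx']+p['cx'],c[1]/c[2]*p['fy']+p['cy']
def wproj(p,X):
    c=p['R']@np.array(X)+p['t']; r=np.hypot(c[0],c[1]);th=np.arctan2(r,c[2]); return p['cx']+p['fx']*th*c[0]/r,p['cy']+p['fx']*th*c[1]/r
def tri(r1,r2):
    o1,d1=r1;o2,d2=r2;d1=d1/np.linalg.norm(d1);d2=d2/np.linalg.norm(d2)
    A=np.stack([d1,-d2],1);s=np.linalg.lstsq(A,o2-o1,rcond=None)[0]
    a=o1+d1*s[0];b=o2+d2*s[1];return (a+b)/2,np.linalg.norm(a-b)
def st():
    s=manip.read_state();R=Ro.from_rotvec(s['orientation']).as_matrix()
    print('t',round(s['time'],2),'pos',s['tool_pos'].round(4),'F',s['force'].round(1),'w',round(s['grip_width'],4));print(R.round(3)); return s,R
E
python3 - <<'E'
from h import *
s,R=st()
im=cv2.imread('pics/top0.png');d=np.load('/tmp/top0.npy');p=imaging.camera_params('top')
C=cloud(p,d)
m=(abs(C[...,2]-.087)<.008)&(C[...,1]>-.02)&(C[...,1]<.4)&(C[...,0]>.35)
m=cv2.morphologyEx(m.astype('uint8'),cv2.MORPH_OPEN,np.ones((9,9)))
c=max(cv2.findContours(m,0,2)[0],key=cv2.contourArea);r=cv2.minAreaRect(c)
print(r,np.median(C[...,2][m>0]));b=cv2.boxPoints(r)
B=np.array([onz(*ray(p,*q),.087) for q in b]);print(B.round(4),[np.linalg.norm(B[i]-B[i-1]).round(4) for i in range(4)],B.mean(0))
for q in [(184,262),(232,264),(207,262),(150,217)]: print(q,C[q[1],q[0]].round(3),onz(*ray(p,*q),.081).round(4))
v=im[140:280,80:460];cv2.imwrite('pics/tz.png',cv2.resize(v,None,fx=2.1,fy=2.1,interpolation=2))
E
```

```text
t 0.15 pos [ 0.2109 -0.5344  0.2416] F [-0.1 -0.6  0.3] w 0.0854
[[-0.     0.367 -0.93 ]
 [ 0.002 -0.93  -0.367]
 [-1.    -0.002 -0.   ]]
((210.90696716308594, 212.2123260498047), (111.0643539428711, 76.66944885253906), 3.1108405590057373) 0.08622834481062264
[[0.4376 0.3506 0.087 ]
 [0.6387 0.3559 0.087 ]
 [0.6287 0.0651 0.087 ]
 [0.4289 0.0693 0.087 ]] [np.float64(0.2814), np.float64(0.2012), np.float64(0.291), np.float64(0.1999)] [0.53348877 0.21024724 0.087     ]
(184, 262) [0.403 0.271 0.085] [0.4033 0.2719 0.081 ]
(232, 264) [ 0.408  0.161 -0.002] [0.4011 0.1502 0.081 ]
(207, 262) [0.411 0.228 0.002] [0.4046 0.2137 0.081 ]
(150, 217) [0.516 0.365 0.088] [0.5169 0.3675 0.081 ]
```

View pics/tz.png

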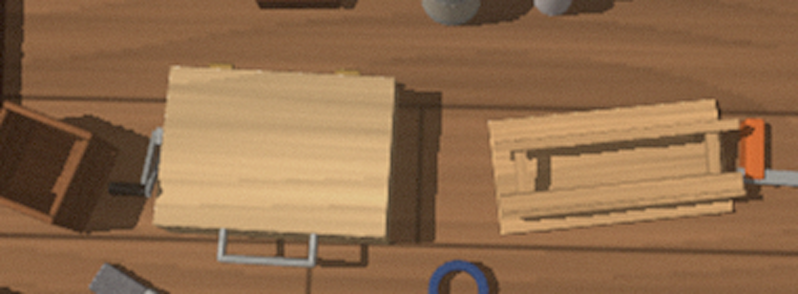

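```bash
python3 - <<'E'
from h import *
p=imaging.camera_params('top')
z=lambda a,b:(80+a/2.1,140+b/2.1)
f=lambda a,b,h:onz(*ray(p,*z(a,b)),h)
for n,a,b,h in [('rear',(170,66),(395,77),.087),('front',(155,225),(388,236),.087),('handle',(219,258),(315,263),.081),('left',(170,66),(155,225),.087),('right',(395,77),(388,236),.087)]:
    A=f(*a,h);B=f(*b,h);print(n,A.round(4),B.round(4),np.linalg.norm(A-B).round(4),np.degrees(np.arctan2(*(A-B)[:2])).round(2))
for n in ['top','side']:
    P=imaging.camera_params(n);C=cloud(P,np.load(f'/tmp/{n}0.npy'))
    m=(C[...,1]<-.02)&(C[...,1]>-.42)&(C[...,0]>.4)&(C[...,0]<.7)&(C[...,2]>.05)&(C[...,2]<.13)
    X=C[m];print(n,len(X))
    np.save(f'/tmp/r{n}.npy',X)
    for lo in np.arange(.05,.11,.005):
        q=X[(X[:,2]>=lo)&(X[:,2]<lo+.005)]
        if len(q)>5: print(lo.round(3),len(q),q.mean(0).round(3),np.ptp(q,0).round(3))
E
```

```text
rear [0.6376 0.3469 0.087 ] [0.6295 0.066  0.087 ] 0.281 1.65
front [0.4385 0.3496 0.087 ] [0.4317 0.0682 0.087 ] 0.2815 1.37
handle [0.4011 0.271  0.081 ] [0.3979 0.1551 0.081 ] 0.1159 1.62
left [0.6376 0.3469 0.087 ] [0.4385 0.3496 0.087 ] 0.1991 90.78
right [0.6295 0.066  0.087 ] [0.4317 0.0682 0.087 ] 0.1977 90.63
top 2159
0.05 32 [ 0.522 -0.246  0.053] [0.112 0.285 0.005]
0.055 177 [ 0.504 -0.214  0.058] [0.096 0.296 0.005]
0.06 753 [ 0.496 -0.215  0.063] [0.109 0.3   0.005]
0.065 595 [ 0.498 -0.22   0.067] [0.114 0.297 0.005]
0.07 39 [ 0.509 -0.207  0.072] [0.117 0.304 0.005]
0.075 116 [ 0.562 -0.207  0.079] [0.046 0.297 0.005]
0.08 388 [ 0.563 -0.21   0.082] [0.046 0.296 0.005]
0.085 59 [ 0.563 -0.2    0.086] [0.043 0.293 0.005]
side 888
0.05 24 [ 0.519 -0.161  0.053] [0.119 0.267 0.005]
0.055 84 [ 0.512 -0.188  0.057] [0.122 0.289 0.005]
0.06 248 [ 0.496 -0.188  0.063] [0.125 0.306 0.005]
0.065 292 [ 0.494 -0.194  0.067] [0.124 0.305 0.005]
0.07 19 [ 0.549 -0.192  0.072] [0.11  0.282 0.005]
0.075 35 [ 0.562 -0.169  0.078] [0.048 0.3   0.005]
0.08 158 [ 0.56  -0.191  0.083] [0.046 0.294 0.005]
0.085 28 [ 0.559 -0.163  0.086] [0.037 0.282 0.003]
```

```bash
python3 - <<'E'
from h import *
for n in ['top','side']:
    X=np.load(f'/tmp/r{n}.npy')
    for nm,lo,hi in [('up',.077,.09),('lip',.0655,.071),('led',.060,.0655)]:
        q=X[(X[:,2]>lo)&(X[:,2]<hi)]
        if nm!='up': q=q[q[:,0]<.54-0.0*q[:,1]]
        r=cv2.minAreaRect((q[:,:2]*1000).astype('f4'));print(n,nm,len(q),q.mean(0).round(4),r)
P=imaging.camera_params('side');print('sidecam',-P['R'].T@P['t'])
# knob & walnut box
p=imaging.camera_params('top')
print('knob',onz(*ray(p,80+125/2.1,140+188/2.1),.0965))
im=cv2.imread('pics/side0.png')
C=cloud(P,np.load('/tmp/side0.npy'))
m=(C[...,1]>.37)&(C[...,1]<.7)&(C[...,2]>.085)&(C[...,2]<.115)&(C[...,0]>.35)&(C[...,0]<.7)
q=C[m];print(len(q),q.min(0),q.max(0))
C=cloud(p,np.load('/tmp/top0.npy'))
m=(C[...,1]>.37)&(C[...,1]<.7)&(C[...,2]>.092)&(C[...,2]<.115)&(C[...,0]>.35)&(C[...,0]<.7)
q=C[m];print(len(q),q.min(0),q.max(0));r=cv2.minAreaRect((q[:,:2]*1000).astype('f4'));print(r,cv2.boxPoints(r))
cv2.imwrite('pics/sz.png',cv2.resize(im[200:420,200:400],(800,880))[:600]);cv2.imwrite('pics/sr.png',cv2.resize(im[140:260,240:360],(600,600),interpolation=2))
E
```

```text
top up 554 [ 0.5625 -0.2082  0.0821] ((562.86962890625, -208.7134246826172), (13.69811725616455, 299.1350402832031), 7.098103046417236)
top lip 488 [ 0.4935 -0.2166  0.0672] ((513.3770751953125, -215.1460723876953), (79.51632690429688, 296.5386962890625), 5.8985185623168945)
top led 802 [ 0.4931 -0.2093  0.0632] ((514.9381103515625, -215.24099731445312), (77.3663558959961, 301.0841064453125), 6.947463035583496)
side up 206 [ 0.5605 -0.1866  0.0828] ((562.4267578125, -203.41563415527344), (13.969489097595215, 298.22442626953125), 6.939251899719238)
side lip 233 [ 0.492  -0.1858  0.0672] ((511.859130859375, -209.9135284423828), (77.6312484741211, 305.1550598144531), 5.750640392303467)
side led 284 [ 0.4916 -0.1855  0.0634] ((503.83343505859375, -215.71864318847656), (77.8818359375, 306.2687072753906), 2.2181689739227295)
sidecam [0.4837218  0.95169039 0.72935583]
knob [0.48126763 0.38653504 0.0965    ]
2087 [0.43556299 0.37001861 0.08501202] [0.58546287 0.58527106 0.10715464]
847 [0.35092791 0.37036341 0.09203964] [0.58594379 0.69876165 0.11485333]
((480.2751770019531, 559.3440551757812), (175.8186798095703, 344.86358642578125), 25.26643943786621) [[327.17712 677.75757]
 [474.3746  365.88614]
 [633.3732  440.93054]
 [486.17575 752.802  ]]
```

View pics/sz.png

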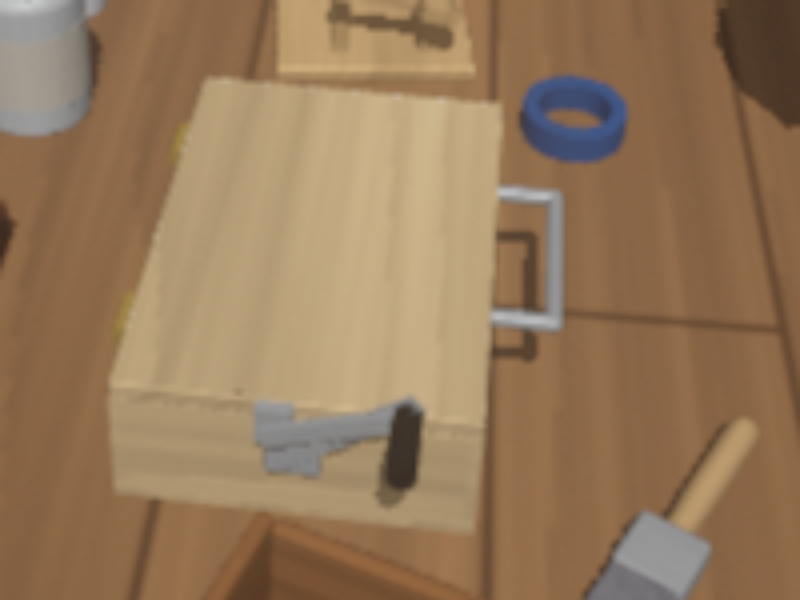

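View pics/sr.png

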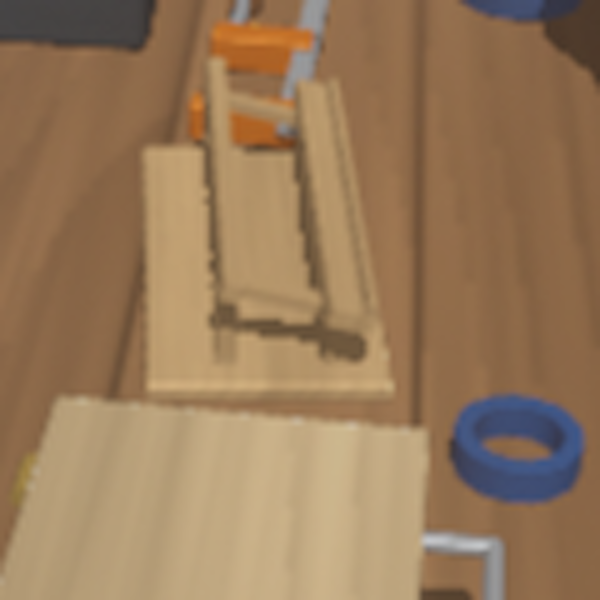

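Call:
{"op": "step_arm", "data": {
  "fingers": [30,30,30,30,30],
  "dp": [
    [0,0,0],
    [0,0,0],
    [0,0,0],
    [0,0,0],
    [0,0,0]
  ],
  "spin": [-6.72,-6.72,-6.72,-6.72,-6.72],
  "force": 40
}}

```text
time: 0.57
tool_pos: [0.211, -0.5346, 0.2419]
orientation: [1.638, 0.862, -1.638]
force: [-0.6, 0.4, -0.2]
grip_width: 0.0303
```

Call:
{"op": "step_arm", "data": {
  "fingers": [30,30,30,30,30],
  "dp": [
    [0,0,0],
    [0,0,0],
    [0,0,0],
    [0,0,0],
    [0,0,0]
  ],
  "spin": [-6.72,-6.72,-6.72,-6.72,-6.72]
}}

```text
time: 0.98
tool_pos: [0.211, -0.5346, 0.2419]
orientation: [1.222, 1.202, -1.221]
force: [-0.7, -0.7, 0.4]
grip_width: 0.0296
```

Call:
{"op": "step_arm", "data": {
  "fingers": [30,30,30,30,30],
  "dp": [
    [0,38,0],
    [0,38,0],
    [0,38,0],
    [0,38,0],
    [0,38,0]
  ],
  "spin": [0,0,0,0,0]
}}

```text
time: 1.4
tool_pos: [0.4025, -0.5387, 0.242]
orientation: [1.226, 1.199, -1.226]
force: [-0.4, -0.3, -0.0]
grip_width: 0.0301
```

Call:
{"op": "step_arm", "data": {
  "fingers": [30,30,30,30,30],
  "dp": [
    [0,0,-40],
    [0,0,-40],
    [0,0,-40],
    [0,0,-40],
    [0,0,-40]
  ],
  "spin": [0,0,0,0,0]
}}

```text
time: 1.82
tool_pos: [0.4052, -0.3372, 0.2415]
orientation: [1.226, 1.2, -1.226]
force: [0.5, -0.0, 0.1]
grip_width: 0.0301
```

Call:
{"op": "step_arm", "data": {
  "fingers": [30,30,30,30,30],
  "dp": [
    [0,0,-40],
    [0,0,-40],
    [0,0,-40],
    [0,0,-40],
    [0,0,-40]
  ],
  "spin": [0,0,0,0,0]
}}

```text
time: 2.23
tool_pos: [0.4092, -0.1373, 0.2421]
orientation: [1.226, 1.199, -1.226]
force: [1.4, 1.0, -0.1]
grip_width: 0.0296
```

Call:
{"op": "step_arm", "data": {
  "fingers": [30,30,30,30,30],
  "dp": [
    [0,0,-40],
    [0,0,-40],
    [0,0,-40],
    [0,0,-40],
    [0,0,-40]
  ],
  "spin": [0,0,0,0,0]
}}

```text
time: 2.65
tool_pos: [0.4136, 0.0626, 0.2422]
orientation: [1.226, 1.198, -1.226]
force: [0.2, -0.1, 0.0]
grip_width: 0.03
```

Call:
{"op": "step_arm", "data": {
  "fingers": [30,30,30,30,30],
  "dp": [
    [0,0,-40],
    [0,0,-40],
    [0,0,-40],
    [0,0,-20],
    [0,0,0]
  ],
  "spin": [0,0,0,0,0]
}}

```text
time: 3.07
tool_pos: [0.417, 0.2043, 0.2419]
orientation: [1.222, 1.203, -1.221]
force: [-0.1, -0.7, 0.4]
grip_width: 0.03
```

```bash
python3 - <<'E'
from h import *
s,R=st();p=imaging.camera_params('wrist')
im,d=imaging.get_image('wrist');cv2.imwrite('pics/w1.png',im)
print(wproj(p,[.3995,.2125,.081]))
E
```

```text
t 3.07 pos [0.417  0.2043 0.2419] F [-0.1 -0.7  0.4] w 0.03
[[-0.     1.    -0.016]
 [ 0.001 -0.016 -1.   ]
 [-1.    -0.    -0.001]]
(np.float64(258.6027914079818), np.float64(194.90122982034927))
```

View pics/w1.png

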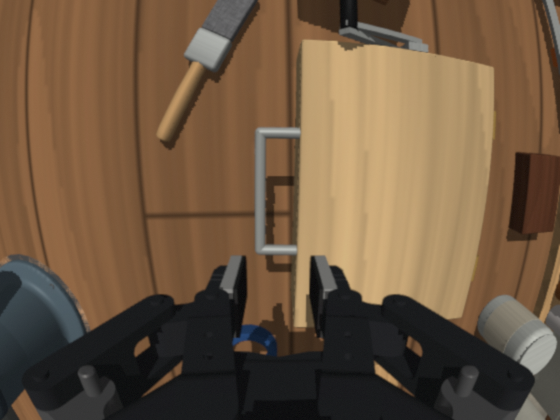

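The wrist view shows the bar at column 261, rows 130 to 250, just off the predicted (259,195).

```bash
python3 - <<'E'
from h import *
p=imaging.camera_params('wrist')
for q in [(261,190),(262,250),(260,131),(302,43),(492,67)]: print(q,onz(*wray(p,*q),.081 if q[0]<270 else .087).round(4))
E
```

```text
(261, 190) [0.4017 0.2148 0.081 ]
(262, 250) [0.4009 0.1564 0.081 ]
(260, 131) [0.4022 0.2684 0.081 ]
(302, 43) [0.4406 0.3474 0.087 ]
(492, 67) [0.6368 0.3444 0.087 ]
```

Call:
{"op": "step_arm", "data": {
  "fingers": [30,30,30,30,30],
  "dp": [
    [30,-16,-8],
    [35,0,0],
    [35,0,0],
    [35,0,0],
    [34,0,0]
  ],
  "spin": [0,0,0,0,0]
}}

```text
time: 3.53
tool_pos: [0.4013, 0.2076, 0.0719]
orientation: [1.226, 1.197, -1.227]
force: [0.6, 0.7, -0.5]
grip_width: 0.0299
```

Call:
{"op": "step_arm", "data": {
  "fingers": [8,8,8,8,8],
  "dp": [
    [0,0,0],
    [0,0,0],
    [0,0,0],
    [0,0,0],
    [0,0,0]
  ],
  "spin": [0,0,0,0,0]
}}

```text
time: 3.95
tool_pos: [0.4004, 0.2064, 0.0744]
orientation: [1.222, 1.196, -1.231]
force: [-2.5, -6.9, -3.1]
grip_width: 0.0086
```

```bash
python3 - <<'E'
from h import *
s,R=st();p=imaging.camera_params('wrist')
im,d=imaging.get_image('wrist');cv2.imwrite('pics/w2.png',im)
print(manip.read_state())
E
```

```text
t 3.95 pos [0.4004 0.2064 0.0744] F [-2.5 -6.9 -3.1] w 0.0086
[[-0.002  1.    -0.024]
 [-0.005 -0.024 -1.   ]
 [-1.    -0.002  0.005]]
{'time': 4.0, 'joint_pos': array([ 0.33762231,  0.26545386, -0.54516742,  0.76378047, -0.0040435 ,
        1.93245914]), 'joint_vel': array([ 0.00023719, -0.00278051,  0.00026852,  0.0010955 , -0.00025369,
       -0.00010569]), 'joint_efforts': array([  2.18025774, -37.79601216,  25.97281337,  -2.00608313,
         1.52213641,  -0.05323076]), 'tool_pos': array([0.40041689, 0.206375  , 0.07444129]), 'orientation': array([ 1.2222032 ,  1.19550242, -1.23073083]), 'force': array([-2.96202137, -7.18774546, -2.28048954]), 'torque': array([-1.20067756,  0.56211413, -0.05072345]), 'grip_width': 0.008521922692678045}
```

View pics/w2.png

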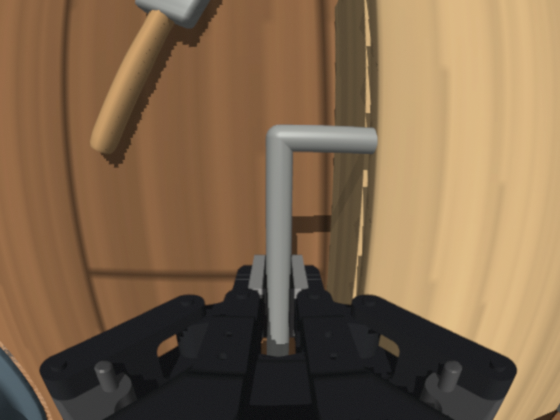

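```bash
python3 -c "
import numpy as np
f=np.linspace(.0255,1.5,16)
print(np.round(np.c_[-np.diff(235.1*np.sin(f)),-np.diff(235.1*np.cos(f))],1).tolist())"
```

```text
[[-23.0, 1.7], [-22.8, 4.0], [-22.3, 6.2], [-21.5, 8.3], [-20.6, 10.4], [-19.5, 12.4], [-18.2, 14.2], [-16.7, 16.0], [-15.1, 17.5], [-13.3, 18.9], [-11.3, 20.1], [-9.3, 21.1], [-7.2, 22.0], [-5.0, 22.6], [-2.8, 22.9]]
```

Call:
{"op": "step_arm", "data": {
  "fingers": [8,8,8,8,8],
  "dp": [
    [-23,1.7,0],
    [-22.8,4,0],
    [-22.3,6.2,0],
    [-21.5,8.3,0],
    [-20.6,10.4,0]
  ],
  "spin": [0,0,0,0,0]
}}

```text
time: 4.42
tool_pos: [0.4338, 0.2054, 0.1867]
orientation: [1.225, 1.19, -1.227]
force: [11.4, -7.2, -12.8]
grip_width: 0.009
```

Call:
{"op": "step_arm", "data": {
  "fingers": [8,8,8,8,8],
  "dp": [
    [-19.5,12.4,0],
    [-18.2,14.2,0],
    [-16.7,16,0],
    [-15.1,17.5,0],
    [-13.3,18.9,0]
  ],
  "spin": [0,0,0,0,0]
}}

```text
time: 4.83
tool_pos: [0.5121, 0.2029, 0.268]
orientation: [1.223, 1.192, -1.23]
force: [7.7, -6.9, -18.9]
grip_width: 0.0086
```

Call:
{"op": "step_arm", "data": {
  "fingers": [8,8,8,8,8],
  "dp": [
    [-11.3,20.1,0],
    [-9.3,21.1,0],
    [-7.2,22,0],
    [-4,18,0],
    [0,0,0]
  ],
  "spin": [0,0,0,0,0]
}}

```text
time: 5.25
tool_pos: [0.5952, 0.2005, 0.3008]
orientation: [1.226, 1.189, -1.228]
force: [1.0, -8.7, -2.9]
grip_width: 0.0088
```

```bash
python3 - <<'E'
from h import *
s,R=st();
for n in ['side','wrist']:
    im,d=imaging.get_image(n);cv2.imwrite(f'pics/{n}3.png',im)
E
```

```text
t 5.25 pos [0.5952 0.2005 0.3008] F [ 1.  -8.7 -2.9] w 0.0088
[[ 0.004  1.    -0.027]
 [-0.006 -0.026 -1.   ]
 [-1.     0.004  0.006]]
```

View pics/side3.png

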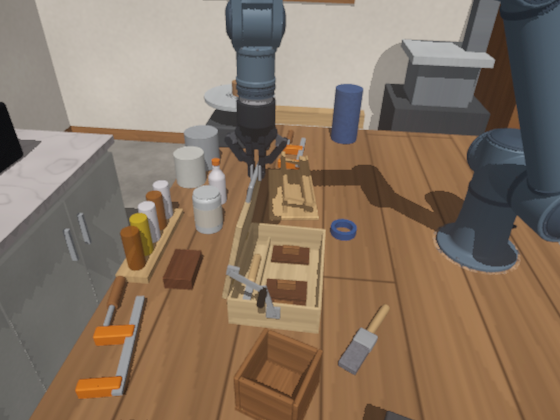

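Call:
{"op": "step_arm", "data": {
  "fingers": [8,8,8,30,30],
  "dp": [
    [-2,13,0],
    [-1,12,0],
    [0,0,0],
    [0,0,0],
    [0,0,0]
  ],
  "spin": [0,0,0,0,0]
}}

```text
time: 5.77
tool_pos: [0.6177, 0.2037, 0.3039]
orientation: [1.229, 1.197, -1.223]
force: [-0.2, 0.8, 0.2]
grip_width: 0.0296
```

Call:
{"op": "step_arm", "data": {
  "fingers": [30,30,30,30,30],
  "dp": [
    [-20,0,0],
    [-30,0,0],
    [-20,-35,0],
    [0,-40,0],
    [0,-40,0]
  ],
  "spin": [0,0,0,0,0]
}}

```text
time: 6.18
tool_pos: [0.5026, 0.2073, 0.3736]
orientation: [1.23, 1.196, -1.221]
force: [0.4, -0.1, 0.5]
grip_width: 0.0299
```

```bash
python3 - <<'E'
from h import *
s,R=st();
for n in ['side','top','wrist']:
    im,d=imaging.get_image(n);cv2.imwrite(f'pics/{n}4.png',im);np.save(f'/tmp/{n}4.npy',d)
    if n=='side':
        cv2.imwrite('pics/s4z.png',cv2.resize(im[130:340,200:360],None,fx=2.85,fy=2.85,interpolation=2))
E
```

```text
t 6.18 pos [0.5026 0.2073 0.3736] F [ 0.4 -0.1  0.5] w 0.0299
[[ 0.005  1.    -0.023]
 [ 0.002 -0.023 -1.   ]
 [-1.     0.005 -0.002]]
```

View pics/s4z.png

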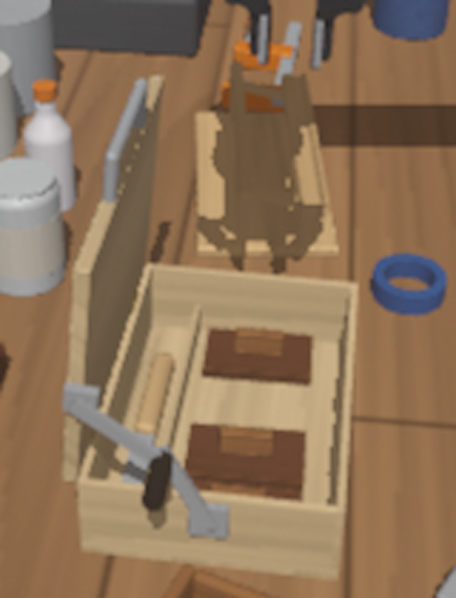

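View pics/top4.png

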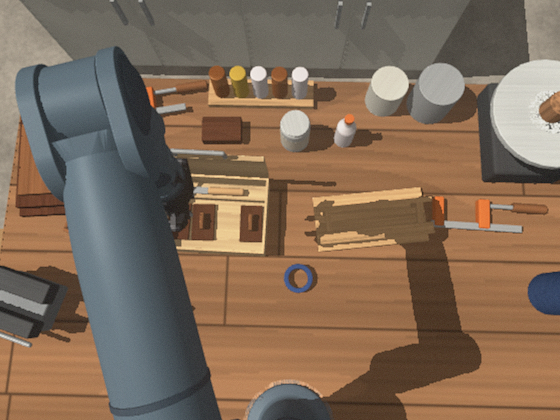

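View pics/wrist4.png

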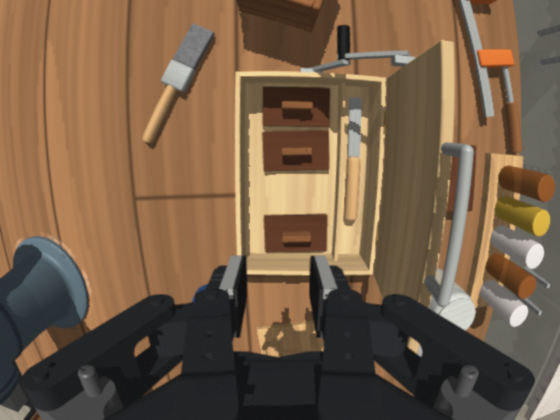

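The lid holds itself up. There are three panels, at wrist pixels (297,104), (297,151) and (297,237). The knob is at wrist (343,42), with the elbow bent up and towards the robot.

```bash
python3 - <<'E'
from h import *
p=imaging.camera_params('wrist');P=imaging.camera_params('side')
k=tri(wray(p,343.5,42),ray(P,254.7,298.4));print('knob mid',k)
print('knob side-on-y .383', [ (lambda o,d:o+d*(.384-o[1])/d[1])(*ray(P,254.7,298.4)) ])
import math
k=k[0];print('r',np.hypot(k[0]-.5355,k[2]-.055),'ang',math.degrees(math.atan2(k[2]-.055,k[0]-.5355)),'stay',math.radians(145.3)-math.atan2(k[2]-.055,k[0]-.5355))
im=cv2.imread('pics/wrist4.png');cv2.imwrite('pics/w4z.png',cv2.resize(im[0:280,220:420],None,fx=2.8,fy=2.14,interpolation=2)[:600])
cv2.imwrite('pics/w4k.png',cv2.resize(im[0:90,220:440],None,fx=3.6,fy=3.6,interpolation=2))
E
```

```text
knob mid (array([0.57613926, 0.38196633, 0.12094263]), np.float64(0.0059506676461712526))
knob side-on-y .383 [array([0.57292586, 0.384     , 0.12239196])]
r 0.07745953693401811 ang 58.35521827248872 stay 1.5174727085728754
```

View pics/w4k.png

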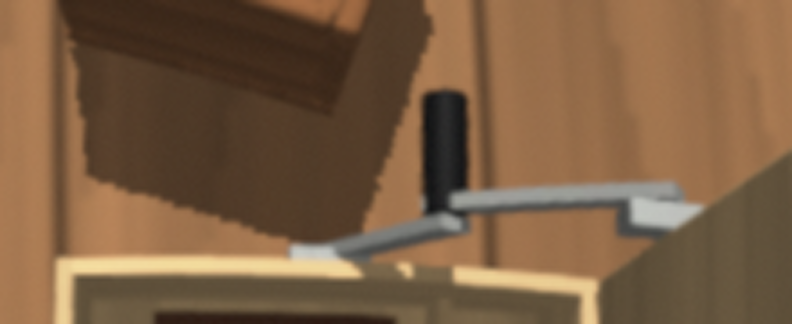

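```bash
python3 - <<'E'
from h import *
p=imaging.camera_params('wrist')
print(onz(*wray(p,312.2,31),0),onz(*wray(p,323,2),.1))
for q in [(220+445/3.6,92/3.6),(220+448/3.6,212/3.6)]: print(onz(*wray(p,*q),.12))
# panels
for q in [(297,104),(297,151),(297,237)]: print(onz(*wray(p,*q),.042))
im=cv2.imread('pics/wrist4.png')
for q in [(239,74),(384,77),(239,274),(371,274)]: print('rim',onz(*wray(p,*q),.075))
E
```

```text
[0.55575104 0.4336126  0.        ] [0.55970779 0.44324876 0.1       ]
[0.5804254  0.40390613 0.12      ]
[0.57974603 0.36072559 0.12      ]
[0.52696303 0.31129688 0.042     ]
[0.52593445 0.24429933 0.042     ]
[0.52500237 0.11652982 0.042     ]
rim [0.45027442 0.35102228 0.075     ]
rim [0.64364993 0.34902649 0.075     ]
rim [0.43877908 0.07220276 0.075     ]
rim [0.63437587 0.06613393 0.075     ]
```

View pics/w4z.png

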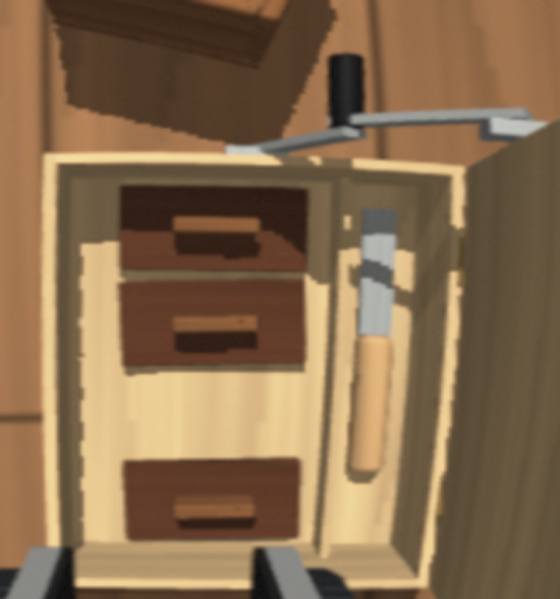

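Call:
{"op": "step_arm", "data": {
  "fingers": [0,0,0,0,0],
  "dp": [
    [0,4.6,-37.4],
    [0,4.6,-37.4],
    [20,4.6,-37.4],
    [20,4.6,-37.4],
    [20,4.6,-37.4]
  ],
  "spin": [0,0,0,0,0]
}}

```text
time: 6.75
tool_pos: [0.5305, 0.393, 0.3137]
orientation: [1.23, 1.198, -1.222]
force: [1.2, 0.2, 1.4]
grip_width: -0.0001
```

Call:
{"op": "step_arm", "data": {
  "fingers": [0,0,0,0,0],
  "dp": [
    [40,0,0],
    [40,0,0],
    [35,0,0],
    [0,0,0],
    [0,0,0]
  ],
  "spin": [0,0,0,0,0]
}}

```text
time: 7.17
tool_pos: [0.5281, 0.3899, 0.1962]
orientation: [1.222, 1.2, -1.23]
force: [-0.2, -0.7, 0.8]
grip_width: 0.0005
```

```bash
python3 - <<'E'
from h import *
s,R=st();
for n in ['side','wrist']:
    im,d=imaging.get_image(n);cv2.imwrite(f'pics/{n}5.png',im);np.save(f'/tmp/{n}5.npy',d)
    if n=='side':
        cv2.imwrite('pics/s5z.png',cv2.resize(im[130:340,200:360],None,fx=2.85,fy=2.85,interpolation=2))
E
```

```text
t 7.17 pos [0.5281 0.3899 0.1962] F [-0.2 -0.7  0.8] w 0.0005
[[-0.004  1.    -0.022]
 [-0.002 -0.022 -1.   ]
 [-1.    -0.004  0.002]]
```

View pics/s5z.png

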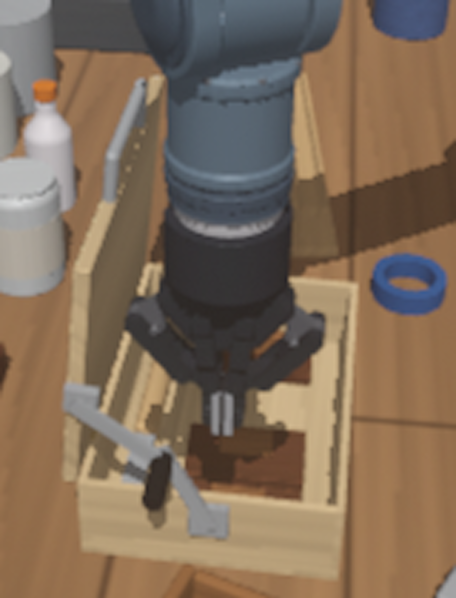

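View pics/wrist5.png

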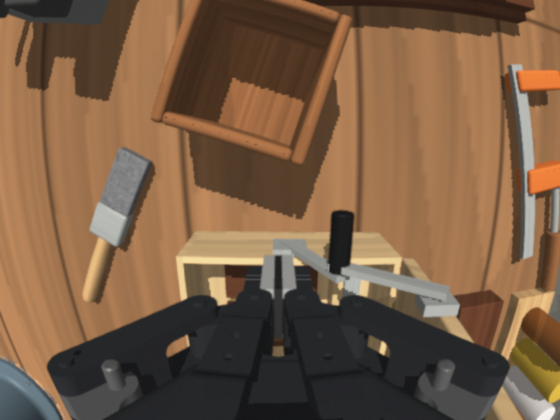

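```bash
python3 - <<'E'
from h import *
p=imaging.camera_params('wrist')
for q in [(342,215),(340,240),(340,268)]: print(onz(*wray(p,*q),.117))
print(onz(*wray(p,298,161),.1))
E
```

```text
[0.57656195 0.39961567 0.117     ]
[0.57571216 0.38127651 0.117     ]
[0.57661579 0.35948193 0.117     ]
[0.54727936 0.43589817 0.1       ]
```

Call:
{"op": "step_arm", "data": {
  "fingers": [0,0,0,0,0],
  "dp": [
    [27,8,0],
    [27,0,0],
    [26,0,0],
    [0,0,0],
    [0,8,0]
  ],
  "spin": [0,0,0,0,0]
}}

```text
time: 7.68
tool_pos: [0.5454, 0.391, 0.1199]
orientation: [1.226, 1.199, -1.224]
force: [-0.7, 0.3, -0.1]
grip_width: -0.0003
```

Call:
{"op": "step_arm", "data": {
  "fingers": [0,0,0,0,0],
  "dp": [
    [1,4,0],
    [2,4,0],
    [2,4,0],
    [3,4,0],
    [3,4,0]
  ],
  "spin": [0,0,0,0,0]
}}

```text
time: 8.1
tool_pos: [0.5662, 0.3901, 0.1072]
orientation: [1.227, 1.198, -1.224]
force: [-0.1, -0.2, 0.8]
grip_width: 0.0001
```

Call:
{"op": "step_arm", "data": {
  "fingers": [0,0,0],
  "dp": [
    [2,3,0],
    [2,3,0],
    [0,0,0]
  ],
  "spin": [0,0,0]
}}

```text
time: 8.35
tool_pos: [0.5714, 0.3894, 0.1016]
orientation: [1.225, 1.198, -1.227]
force: [-0.0, -0.9, 0.1]
grip_width: 0.0
```

```bash
python3 - <<'E'
from h import *
s,R=st();
for n in ['side','wrist']:
    im,d=imaging.get_image(n);cv2.imwrite(f'pics/{n}6.png',im)
    if n=='side':
        cv2.imwrite('pics/s6z.png',cv2.resize(im[200:340,200:360],None,fx=4,fy=4,interpolation=2))
E
```

```text
t 8.35 pos [0.5714 0.3894 0.1016] F [-0.  -0.9  0.1] w 0.0
[[-0.001  1.    -0.023]
 [-0.001 -0.023 -1.   ]
 [-1.    -0.001  0.001]]
```

View pics/s6z.png

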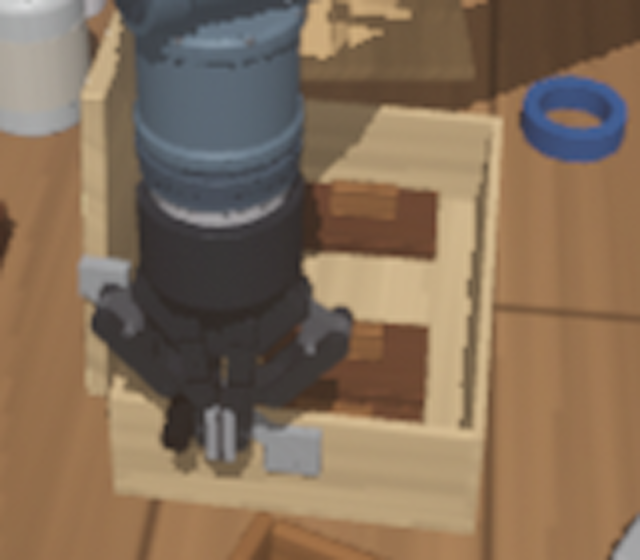

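View pics/wrist6.png

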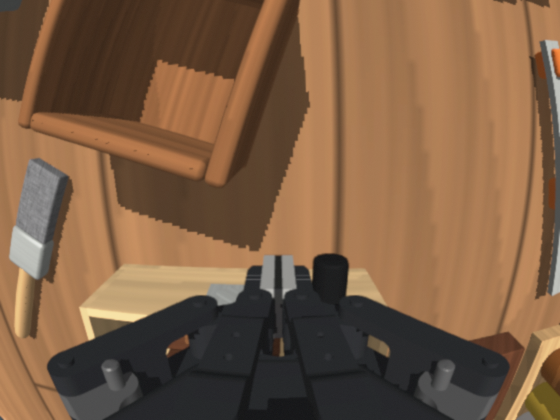

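```bash
python3 - <<'E'
from h import *
P=imaging.camera_params('side')
f=lambda u,v,y:(lambda o,d:o+d*(y-o[1])/d[1])(*ray(P,u,v))
print(f(200+178/4,200+424/4,.382), f(254.7,298.4,.382))
for s in [1.5,1.6,1.68,1.74,1.78]:
    a=np.radians(145.3)-s; X=[.5355+.073*np.cos(a),.382,.055+.073*np.sin(a)]; print(s,np.round(X,4),np.round(proj(P,X),1))
E
```

```text
[0.59438469 0.382      0.09575177] [0.57324013 0.382      0.1202536 ]
1.5 [0.5727 0.382  0.1178] [255.  299.3]
1.6 [0.5788 0.382  0.1138] [252.  300.4]
1.68 [0.5834 0.382  0.1101] [249.8 301.5]
1.74 [0.5866 0.382  0.1072] [248.2 302.4]
1.78 [0.5886 0.382  0.1051] [247.2 303. ]
```

The knob moved down and back to side pixel (244,306), which is about where the stop should be. I'll back off and check it clear of the gripper.

Call:
{"op": "step_arm", "data": {
  "fingers": [0,0,0,0,0],
  "dp": [
    [0,-20,0],
    [-30,-10,0],
    [-40,0,0],
    [-40,0,0],
    [-40,0,20]
  ],
  "spin": [0,0,0,0,0]
}}

```text
time: 8.87
tool_pos: [0.5395, 0.374, 0.2515]
orientation: [1.224, 1.202, -1.222]
force: [0.6, -0.7, -0.2]
grip_width: -0.0002
```

Call:
{"op": "step_arm", "data": {
  "fingers": [30,30,30,30,30],
  "dp": [
    [-10,-8,40],
    [0,-8,40],
    [0,-8,40],
    [0,-8,35],
    [0,0,0]
  ],
  "spin": [0,0,0,0,0]
}}

```text
time: 9.28
tool_pos: [0.5028, 0.2126, 0.26]
orientation: [1.226, 1.195, -1.232]
force: [0.0, 0.6, -0.3]
grip_width: 0.0304
```

```bash
python3 - <<'E'
from h import *
s,R=st();
for n in ['side','wrist']:
    im,d=imaging.get_image(n);cv2.imwrite(f'pics/{n}7.png',im)
    if n=='side':
        cv2.imwrite('pics/s7z.png',cv2.resize(im[130:340,200:360],None,fx=2.85,fy=2.85,interpolation=2))
E
```

```text
t 9.28 pos [0.5028 0.2126 0.26  ] F [ 0.   0.6 -0.3] w 0.0304
[[-0.002  1.    -0.027]
 [-0.003 -0.027 -1.   ]
 [-1.    -0.002  0.003]]
```

View pics/s7z.png

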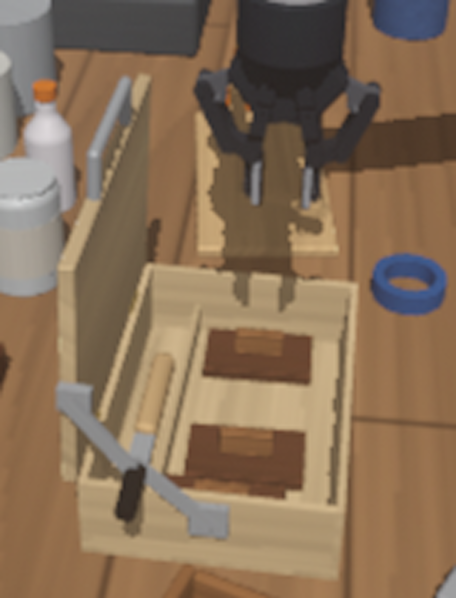

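View pics/wrist7.png

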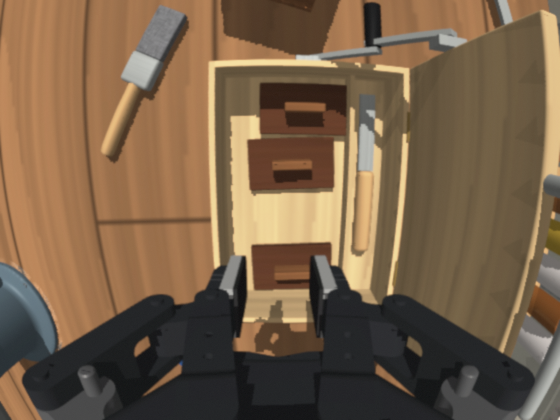

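The stay's elbow (138,472) now lies below the line from the lid bracket (75,397) to the pivot (208,520), so it is past straight. The knob also sits within 2 px of its predicted locked position. The lid is locked. The panel nearest the +y wall has shifted slightly towards +x.

```bash
cat > pan.py <<'E'
from h import *
import sys
def panels(n,tag):
    p=imaging.camera_params(n);im,d=imaging.get_image(n);cv2.imwrite(f'pics/{n}{tag}.png',im)
    return p,im,d
E
python3 - <<'E'
from h import *
p=imaging.camera_params('wrist')
for q in [(305,107),(292,165),(293,273)]: print(onz(*wray(p,*q),.042).round(4))
for q in [(211,63),(408,70),(219,320)]: print('rim',onz(*wray(p,*q),.075).round(4))
for q in [(373,6),(373,47)]: print('knob',onz(*wray(p,*q),.105).round(4))
c,s=np.cos(-.024),np.sin(-.024)
for a in [(-.1,.141),(.1,.141),(-.1,-.141)]: print('exp',(.5355+c*a[0]-s*a[1],.2077+s*a[0]+c*a[1]))
hsv=cv2.cvtColor(cv2.imread('pics/wrist7.png'),cv2.COLOR_BGR2HSV)
for q in [(270,95),(260,150),(262,255),(305,107),(225,200)]: print(q,hsv[q[1],q[0]])
E
```

```text
[0.5361 0.3083 0.042 ]
[0.521  0.2459 0.042 ]
[0.5206 0.1195 0.042 ]
rim [0.4433 0.3537 0.075 ]
rim [0.6399 0.348  0.075 ]
rim [0.4335 0.0755 0.075 ]
knob [0.5964 0.4027 0.105 ]
knob [0.5938 0.361  0.105 ]
exp (np.float64(0.4389124737629825), np.float64(0.351059163555782))
exp (np.float64(0.6388548765277294), np.float64(0.3462596243425111))
exp (np.float64(0.4321451234722705), np.float64(0.06914037565748887))
(270, 95) [ 11 142  52]
(260, 150) [ 10 145 104]
(262, 255) [  9 141 101]
(305, 107) [ 13 148 145]
(225, 200) [ 18  99 103]
```

Call:
{"op": "step_arm", "data": {
  "fingers": [30,30,30,30,30],
  "dp": [
    [0,0,19],
    [0,0,19],
    [0,0,19],
    [0,0,19],
    [0,0,19]
  ],
  "spin": [0,0,0,0,0]
}}

```text
time: 9.8
tool_pos: [0.504, 0.1235, 0.2598]
orientation: [1.225, 1.199, -1.223]
force: [-0.2, 0.1, 0.3]
grip_width: 0.0298
```

Call:
{"op": "step_arm", "data": {
  "fingers": [30,30,30,30,30],
  "dp": [
    [0,0,0],
    [0,0,0],
    [0,0,0],
    [0,0,0],
    [0,0,0]
  ],
  "spin": [-7,-7,-7,-7,-7]
}}

```text
time: 10.22
tool_pos: [0.5041, 0.1243, 0.2598]
orientation: [0.76, 1.433, -0.759]
force: [0.3, 0.4, -0.4]
grip_width: 0.0304
```

Call:
{"op": "step_arm", "data": {
  "fingers": [30,30,30,30,30],
  "dp": [
    [0,0,0],
    [0,0,0],
    [0,0,0],
    [0,0,0],
    [0,0,0]
  ],
  "spin": [-7,-7,-7,-7,-7]
}}

```text
time: 10.63
tool_pos: [0.5041, 0.1244, 0.2598]
orientation: [0.285, 1.551, -0.284]
force: [-0.4, 0.7, -0.4]
grip_width: 0.0302
```

Call:
{"op": "step_arm", "data": {
  "fingers": [30,30,30,30,30],
  "dp": [
    [20,0,5],
    [30,0,5],
    [30,0,0],
    [20,0,0],
    [0,0,0]
  ],
  "spin": [-7,-7,-6,0,0]
}}

```text
time: 11.05
tool_pos: [0.5101, 0.1208, 0.1552]
orientation: [0.016, 1.578, -0.017]
force: [-0.7, 0.5, -0.1]
grip_width: 0.0295
```

```bash
python3 - <<'E'
from h import *
s,R=st();p=imaging.camera_params('wrist')
im,d=imaging.get_image('wrist');cv2.imwrite('pics/w8.png',im)
im,d=imaging.get_image('top');cv2.imwrite('pics/t8.png',im)
E
```

```text
t 11.05 pos [0.5101 0.1208 0.1552] F [-0.7  0.5 -0.1] w 0.0295
[[-0.008  0.021  1.   ]
 [-0.001  1.    -0.021]
 [-1.    -0.001 -0.008]]
```

View pics/w8.png

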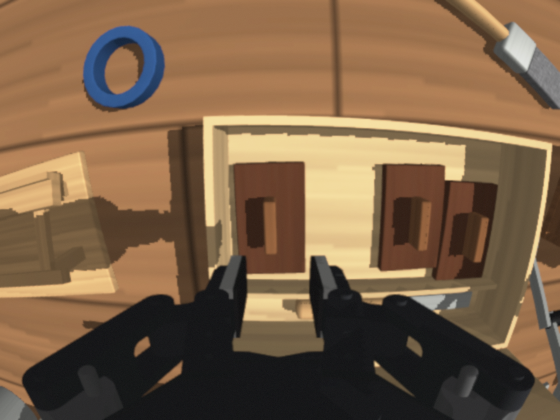

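View pics/t8.png

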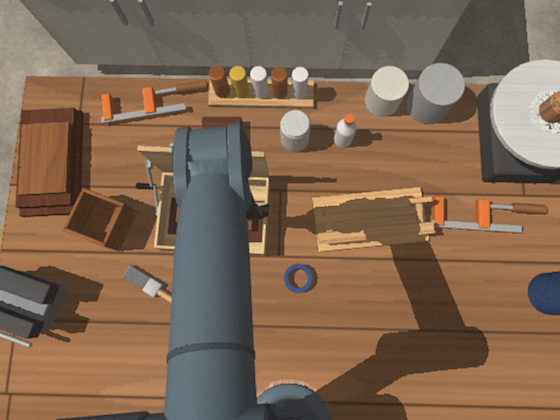

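```bash
python3 - <<'E'
from h import *
p=imaging.camera_params('wrist')
f=lambda q,z:onz(*wray(p,*q),z)
for nm,q in dict(C=(270.5,226),B=(423,224),A=(478,238)).items(): print(nm,f(q,.042).round(4))
for nm,c in dict(C=[(234,163),(304,162),(303,272),(238,273)],B=[(385,164),(444,166),(437,270),(378,268)],A=[(447,181),(497,184),(484,279),(433,277)]).items():
    X=np.array([f(q,.018) for q in c])[:,:2];print(nm,X.round(4).tolist(),X.mean(0).round(4),np.degrees(np.arctan2(*(X[0]-X[3])[::-1])).round(1),np.degrees(np.arctan2(*(X[1]-X[2])[::-1])).round(1))
for q in [(206,120),(550,148)]: print('rim',f(q,.075).round(4))
E
```

```text
C [0.5206 0.1139 0.042 ]
B [0.522 0.244 0.042]
A [0.5373 0.306  0.042 ]
C [[0.4717, 0.0838], [0.4723, 0.1428], [0.5727, 0.1419], [0.5726, 0.0818]] [0.5223 0.1126] 178.9 179.5
B [[0.4738, 0.2141], [0.4742, 0.2737], [0.5781, 0.2785], [0.5717, 0.2137]] [0.5245 0.245 ] 179.7 -177.3
A [[0.4882, 0.2781], [0.4899, 0.3403], [0.5943, 0.3431], [0.5856, 0.2751]] [0.5395 0.3091] 178.3 -178.5
rim [0.4366 0.0737 0.075 ]
rim [0.4473 0.3569 0.075 ]
```

Call:
{"op": "step_arm", "data": {
  "fingers": [30,30,30,30,30],
  "dp": [
    [25,-7.5,10],
    [25,0,0],
    [25,0,0],
    [25,0,0],
    [21,0,0]
  ],
  "spin": [0,0,0,0,0]
}}

```text
time: 11.57
tool_pos: [0.5254, 0.1126, 0.0414]
orientation: [0.017, 1.566, -0.018]
force: [-66.7, 12.8, 216.5]
grip_width: 0.0301
```

Call:
{"op": "step_arm", "data": {
  "fingers": [6,6,6,6,6],
  "dp": [
    [0,0,0],
    [0,0,0],
    [0,0,0],
    [0,0,0],
    [0,0,0]
  ],
  "spin": [0,0,0,0,0]
}}

```text
time: 11.98
tool_pos: [0.5261, 0.113, 0.0419]
orientation: [0.018, 1.564, -0.016]
force: [-0.2, 0.3, 5.7]
grip_width: 0.009
```

```bash
python3 - <<'E'
from h import *
s,R=st();p=imaging.camera_params('wrist')
im,d=imaging.get_image('wrist');cv2.imwrite('pics/w9.png',im)
E
```

```text
t 11.98 pos [0.5261 0.113  0.0419] F [-0.2  0.3  5.7] w 0.009
[[ 0.006  0.022  1.   ]
 [ 0.001  1.    -0.022]
 [-1.     0.001  0.006]]
```

View pics/w9.png

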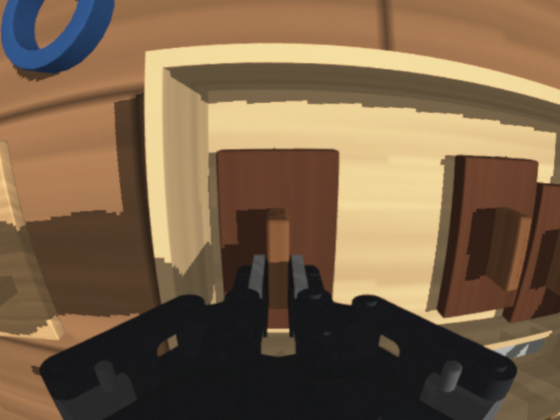

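```bash
python3 - <<'E'
from h import *
s,R=st()
im,d=imaging.get_image('side');cv2.imwrite('pics/s9z.png',cv2.resize(im[100:340,180:380],None,fx=2.5,fy=2.5,interpolation=2))
s,R=st()
E
```

```text
t 12.03 pos [0.5261 0.113  0.0419] F [-0.2 -0.4  5.4] w 0.0087
[[ 0.006  0.022  1.   ]
 [ 0.001  1.    -0.022]
 [-1.     0.001  0.006]]
t 12.08 pos [0.5261 0.113  0.0419] F [-1.2  0.1  4.8] w 0.0089
[[ 0.006  0.022  1.   ]
 [ 0.001  1.    -0.022]
 [-1.     0.001  0.006]]
```

View pics/s9z.png

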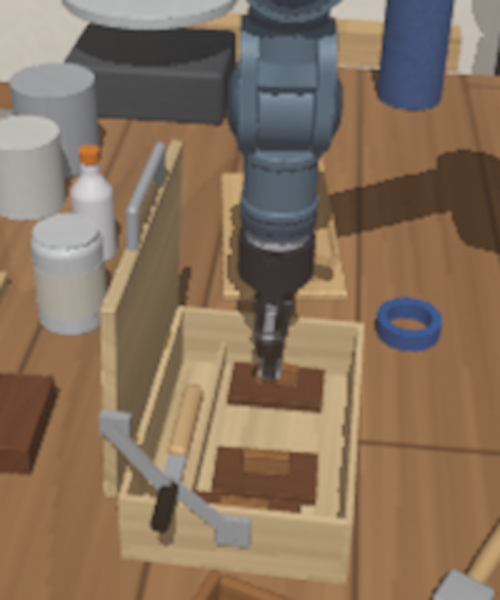

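The 216 N reading during that descent was probably a gripper knuckle touching the –y rim. Residual force is only about 5 N now, and the pull is gripped (9 mm). From here on I'll descend more slowly near the walls.

Call:
{"op": "step_arm", "data": {
  "fingers": [6,6,6,6,6],
  "dp": [
    [-8,0,0],
    [-20,0,0],
    [-30,0,0],
    [-35,0,0],
    [-35,0,0]
  ],
  "spin": [0,0,0,0,0],
  "force": 50
}}

```text
time: 12.5
tool_pos: [0.5227, 0.1124, 0.1695]
orientation: [0.017, 1.57, -0.017]
force: [1.6, -0.3, -1.5]
grip_width: 0.0083
```

```bash
python3 - <<'E'
from h import *
s,R=st()
im,d=imaging.get_image('wrist');cv2.imwrite('pics/w10.png',im)
E
```

```text
t 12.5 pos [0.5227 0.1124 0.1695] F [ 1.6 -0.3 -1.5] w 0.0083
[[ 0.001  0.022  1.   ]
 [ 0.     1.    -0.022]
 [-1.     0.     0.001]]
```

View pics/w10.png

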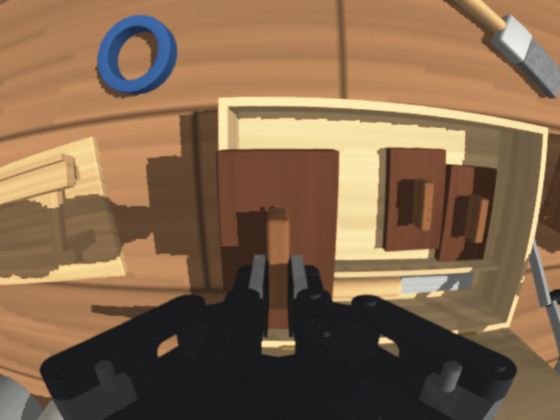

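Call:
{"op": "step_arm", "data": {
  "fingers": [6,6,6,6,6],
  "dp": [
    [0,-20,1],
    [0,-35,2],
    [0,-35,3],
    [0,-35,3],
    [0,-35,3]
  ],
  "spin": [0,0,0,0,0]
}}

```text
time: 12.97
tool_pos: [0.532, -0.0494, 0.1685]
orientation: [0.016, 1.568, -0.017]
force: [1.2, 0.1, -1.1]
grip_width: 0.0084
```

Call:
{"op": "step_arm", "data": {
  "fingers": [6,6,6,6,6],
  "dp": [
    [0,-35,3],
    [0,-35,3],
    [0,-35,3],
    [0,-35,3],
    [0,-35,3]
  ],
  "spin": [0,0,0,0,0]
}}

```text
time: 13.38
tool_pos: [0.5429, -0.2254, 0.1684]
orientation: [0.017, 1.568, -0.018]
force: [0.3, 0.1, -0.6]
grip_width: 0.0085
```

Call:
{"op": "step_arm", "data": {
  "fingers": [6,6,6,6,6],
  "dp": [
    [0,-35,3],
    [0,-30,2],
    [0,0,0],
    [0,0,0],
    [0,0,0]
  ],
  "spin": [0,0,-4.2,-4.2,0]
}}

```text
time: 13.8
tool_pos: [0.5464, -0.2896, 0.168]
orientation: [-0.099, 1.567, 0.097]
force: [0.2, 0.3, -0.9]
grip_width: 0.008
```

```bash
python3 - <<'E'
from h import *
s,R=st()
im,d=imaging.get_image('wrist');cv2.imwrite('pics/w11.png',im)
im,d=imaging.get_image('top');cv2.imwrite('pics/t11.png',im)
p=imaging.camera_params('wrist')
O=np.array([.4841,-.2167,.062]);ex=np.array([.9925*np.cos(.2618),.1219*np.cos(.2618),np.sin(.2618)]);ey=np.array([-.1219,.9925,0])
for a in [(0,150),(0,-150),(82,150),(82,-150)]: print(a,np.round(wproj(p,O+ex*a[0]/1e3+ey*a[1]/1e3)),np.round(proj(imaging.camera_params('top'),O+ex*a[0]/1e3+ey*a[1]/1e3)))
E
```

```text
t 13.8 pos [ 0.5464 -0.2896  0.168 ] F [ 0.2  0.3 -0.9] w 0.008
[[ 0.002 -0.124  0.992]
 [-0.001  0.992  0.124]
 [-1.    -0.001  0.002]]
(0, 150) [530. 164.] [318. 241.]
(0, -150) [184. 152.] [433. 230.]
(82, 150) [530. 254.] [315. 210.]
(82, -150) [183. 262.] [431. 199.]
```

View pics/w11.png

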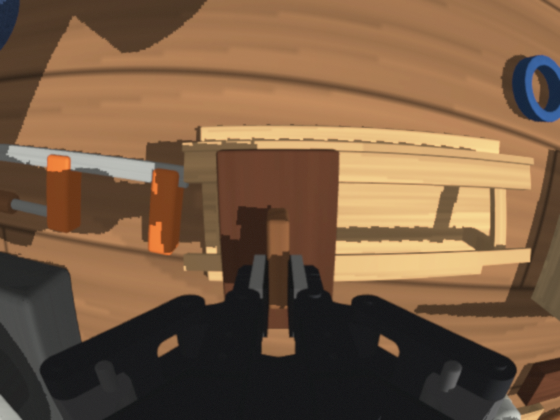

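View pics/t11.png

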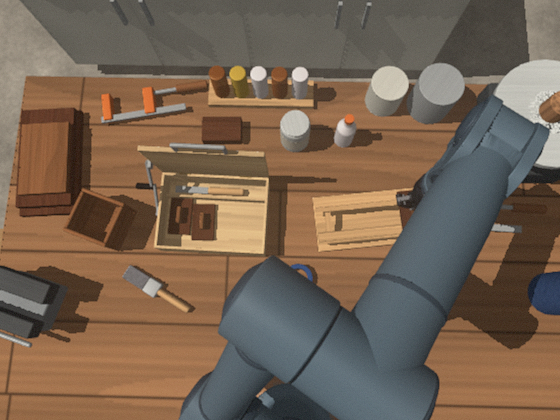

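The rack matches the prediction: rail ends at columns 183 and 530, upper rail at row 256. The panel is aligned with the slope.

Call:
{"op": "step_arm", "data": {
  "fingers": [6,6,6,6,6],
  "dp": [
    [12,0,0],
    [12,0,0],
    [10,0,0],
    [7,0,0],
    [4,0,0]
  ],
  "spin": [0,0,0,0,0],
  "force": 20
}}

```text
time: 14.32
tool_pos: [0.5453, -0.2878, 0.1207]
orientation: [-0.097, 1.57, 0.098]
force: [-1.7, 0.8, 4.0]
grip_width: 0.0085
```

Call:
{"op": "step_arm", "data": {
  "fingers": [6,6,6,6,6],
  "dp": [
    [3,0,0],
    [2,0,0],
    [2,0,0],
    [2,0,0],
    [2,0,0]
  ],
  "spin": [0,0,0,0,0]
}}

```text
time: 14.73
tool_pos: [0.5431, -0.2883, 0.115]
orientation: [-0.099, 1.572, 0.096]
force: [-16.8, 4.4, 25.9]
grip_width: 0.0083
```

```bash
python3 - <<'E'
from h import *
s,R=st()
im,d=imaging.get_image('wrist');cv2.imwrite('pics/w12.png',im)
im,d=imaging.get_image('side');cv2.imwrite('pics/s12.png',cv2.resize(im[110:240,230:380],None,fx=4,fy=4,interpolation=2))
E
```

```text
t 14.73 pos [ 0.5431 -0.2883  0.115 ] F [-16.8   4.4  25.9] w 0.0083
[[-0.003 -0.124  0.992]
 [-0.002  0.992  0.124]
 [-1.    -0.001 -0.003]]
```

View pics/w12.png

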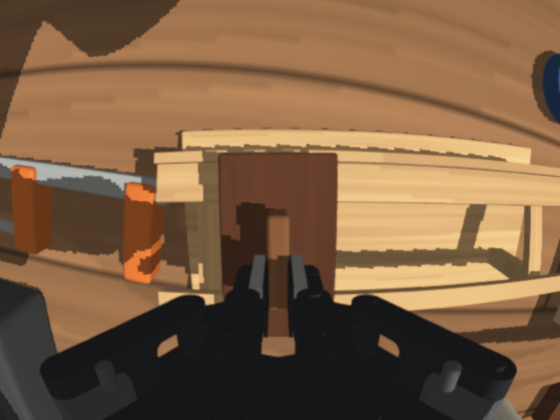

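View pics/s12.png

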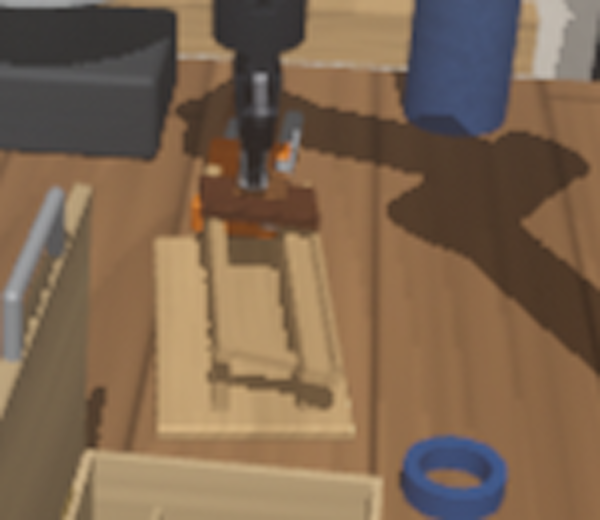

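Call:
{"op": "step_arm", "data": {
  "fingers": [6,6,6,30,30],
  "dp": [
    [-2,0,3],
    [0,0,2],
    [0,0,0],
    [0,0,0],
    [0,0,0]
  ],
  "spin": [0,0,0,0,0]
}}

```text
time: 15.25
tool_pos: [0.5512, -0.2883, 0.1139]
orientation: [-0.098, 1.567, 0.096]
force: [0.5, -0.0, -0.7]
grip_width: 0.0295
```

Call:
{"op": "step_arm", "data": {
  "fingers": [30,30,30,30,30],
  "dp": [
    [-10,0,0],
    [-25,0,0],
    [-30,0,0],
    [-20,20,0],
    [0,0,0]
  ],
  "spin": [0,0,0,0,0]
}}

```text
time: 15.67
tool_pos: [0.5508, -0.2673, 0.2038]
orientation: [-0.102, 1.561, 0.096]
force: [0.9, -0.4, 0.7]
grip_width: 0.0297
```

```bash
python3 - <<'E'
from h import *
s,R=st()
im,d=imaging.get_image('wrist');cv2.imwrite('pics/w13.png',im)
im,d=imaging.get_image('side');cv2.imwrite('pics/s13.png',cv2.resize(im[110:340,200:380],None,fx=2.6,fy=2.6,interpolation=2))
E
```

```text
t 15.67 pos [ 0.5508 -0.2673  0.2038] F [ 0.9 -0.4  0.7] w 0.0297
[[ 0.008 -0.126  0.992]
 [-0.003  0.992  0.126]
 [-1.    -0.004  0.007]]
```

View pics/w13.png

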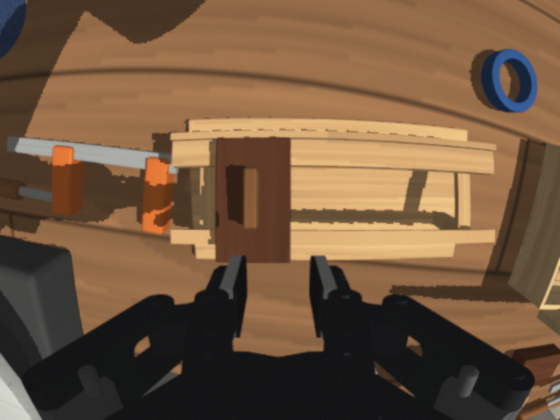

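View pics/s13.png

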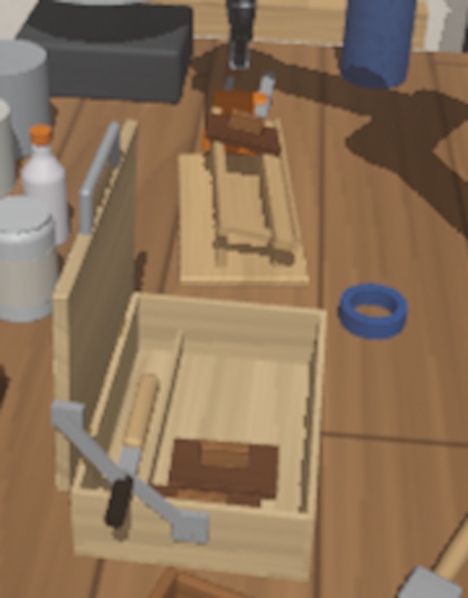

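Call:
{"op": "step_arm", "data": {
  "fingers": [30,30,30,30,30],
  "dp": [
    [0,0,0],
    [0,0,0],
    [0,35,-3],
    [0,35,-3],
    [0,35,-3]
  ],
  "spin": [4.3,4.2,0,0,0]
}}

```text
time: 16.18
tool_pos: [0.5408, -0.1623, 0.1959]
orientation: [0.021, 1.573, -0.02]
force: [1.4, 0.1, 0.1]
grip_width: 0.0302
```

Call:
{"op": "step_arm", "data": {
  "fingers": [30,30,30,30,30],
  "dp": [
    [0,37,-3],
    [0,37,-3],
    [0,37,-3],
    [0,37,-3],
    [0,37,-3]
  ],
  "spin": [0,0,0,0,0]
}}

```text
time: 16.6
tool_pos: [0.5302, 0.0238, 0.1963]
orientation: [0.019, 1.573, -0.019]
force: [1.0, -0.1, 0.6]
grip_width: 0.0303
```

Call:
{"op": "step_arm", "data": {
  "fingers": [30,30,30,30,30],
  "dp": [
    [0,37,-3],
    [0,37,-3],
    [0,37,-3],
    [10,37,-3],
    [10,37,-3]
  ],
  "spin": [0,0,0,0,0]
}}

```text
time: 17.02
tool_pos: [0.5204, 0.2092, 0.1767]
orientation: [0.019, 1.571, -0.019]
force: [0.3, 0.6, -0.2]
grip_width: 0.0298
```

Call:
{"op": "step_arm", "data": {
  "fingers": [30,30,30],
  "dp": [
    [15,28,-2],
    [10,0,0],
    [0,0,0]
  ],
  "spin": [0,0,0]
}}

```text
time: 17.27
tool_pos: [0.5168, 0.2361, 0.1488]
orientation: [0.015, 1.577, -0.019]
force: [-0.0, 0.1, -0.2]
grip_width: 0.0299
```

```bash
python3 - <<'E'
from h import *
s,R=st();p=imaging.camera_params('wrist')
im,d=imaging.get_image('wrist');cv2.imwrite('pics/w14.png',im)
import pickle;pickle.dump(p,open('/tmp/p14','wb'))
E
```

```text
t 17.27 pos [0.5168 0.2361 0.1488] F [-0.   0.1 -0.2] w 0.0299
[[-0.006  0.021  1.   ]
 [-0.003  1.    -0.021]
 [-1.    -0.003 -0.006]]
```

View pics/w14.png

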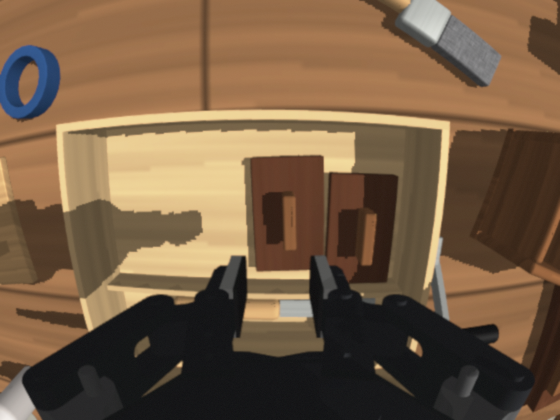

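```bash
python3 - <<'E'
from h import *
p=imaging.camera_params('wrist')
f=lambda q,z:onz(*wray(p,*q),z)
for q in [(290,221),(369,236)]: print(f(q,.042).round(4))
for q in [(290,194),(290,249),(369,208),(366,265)]: print(f(q,.042).round(4))
E
```

```text
[0.5186 0.2434 0.042 ]
[0.5325 0.3064 0.042 ]
[0.4976 0.2436 0.042 ]
[0.5415 0.2431 0.042 ]
[0.5095 0.3052 0.042 ]
[0.5576 0.3056 0.042 ]
```

Call:
{"op": "step_arm", "data": {
  "fingers": [30,30,30,30,30],
  "dp": [
    [25,7.3,2],
    [25,0,0],
    [25,0,0],
    [15,0,0],
    [8,0,0]
  ],
  "spin": [0,0,0,0,0]
}}

```text
time: 17.73
tool_pos: [0.5203, 0.2408, 0.0526]
orientation: [0.019, 1.574, -0.022]
force: [-0.6, -0.4, -0.4]
grip_width: 0.0301
```

Call:
{"op": "step_arm", "data": {
  "fingers": [30,30,30,30,30],
  "dp": [
    [2,0,0],
    [2,0,0],
    [2,0,0],
    [2,0,0],
    [0,0,0]
  ],
  "spin": [0,0,0,0,0]
}}

```text
time: 18.15
tool_pos: [0.522, 0.2431, 0.0473]
orientation: [0.019, 1.569, -0.019]
force: [0.2, -0.2, -0.1]
grip_width: 0.03
```

Call:
{"op": "step_arm", "data": {
  "fingers": [30,30,30,30,30],
  "dp": [
    [2,0,0],
    [2,0,0],
    [2,0,0],
    [2,0,0],
    [0,0,0]
  ],
  "spin": [0,0,0,0,0]
}}

```text
time: 18.57
tool_pos: [0.521, 0.2429, 0.0381]
orientation: [0.018, 1.572, -0.019]
force: [0.8, -0.5, -0.8]
grip_width: 0.0301
```

Call:
{"op": "step_arm", "data": {
  "fingers": [6,6,6,6,6],
  "dp": [
    [0,0,0],
    [0,0,0],
    [0,0,0],
    [0,0,0],
    [0,0,0]
  ],
  "spin": [0,0,0,0,0],
  "force": 50
}}

```text
time: 18.98
tool_pos: [0.5215, 0.243, 0.0388]
orientation: [0.019, 1.57, -0.019]
force: [1.2, -0.1, 0.1]
grip_width: 0.0084
```

Call:
{"op": "step_arm", "data": {
  "fingers": [6,6,6,6,6],
  "dp": [
    [-8,0,0],
    [-20,0,0],
    [-30,0,0],
    [-35,0,0],
    [-35,0,0]
  ],
  "spin": [0,0,0,0,0]
}}

```text
time: 19.4
tool_pos: [0.5204, 0.2427, 0.1679]
orientation: [0.018, 1.572, -0.019]
force: [0.2, 1.5, -1.1]
grip_width: 0.0089
```

```bash
python3 - <<'E'
from h import *
s,R=st()
im,d=imaging.get_image('wrist');cv2.imwrite('pics/w15.png',im)
E
```

```text
t 19.4 pos [0.5204 0.2427 0.1679] F [ 0.2  1.5 -1.1] w 0.0089
[[-0.002  0.024  1.   ]
 [-0.001  1.    -0.024]
 [-1.    -0.001 -0.002]]
```

View pics/w15.png

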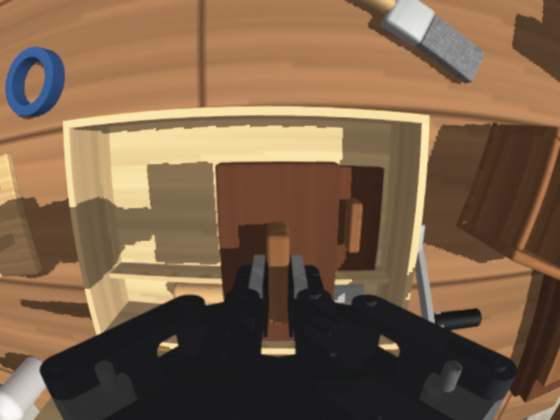

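Call:
{"op": "step_arm", "data": {
  "fingers": [6,6,6,6,6],
  "dp": [
    [0,-20,1],
    [0,-35,2],
    [0,-36,2],
    [0,-36,2],
    [0,-36,2]
  ],
  "spin": [0,0,0,0,0]
}}

```text
time: 19.87
tool_pos: [0.5262, 0.0785, 0.1671]
orientation: [0.018, 1.57, -0.018]
force: [0.8, -0.7, -1.7]
grip_width: 0.0088
```

Call:
{"op": "step_arm", "data": {
  "fingers": [6,6,6,6,6],
  "dp": [
    [0,-36,2],
    [0,-36,2],
    [0,-36,2],
    [0,-36,2],
    [0,-36,2]
  ],
  "spin": [0,0,0,0,0]
}}

```text
time: 20.28
tool_pos: [0.5319, -0.1021, 0.1671]
orientation: [0.019, 1.57, -0.019]
force: [0.8, 0.4, -1.5]
grip_width: 0.0086
```

Call:
{"op": "step_arm", "data": {
  "fingers": [6,6,6,6,6],
  "dp": [
    [0,-36,2],
    [0,-36,2],
    [0,-35,2],
    [0,0,0],
    [0,0,0]
  ],
  "spin": [0,0,0,-4.2,-4.2]
}}

```text
time: 20.7
tool_pos: [0.5355, -0.21, 0.1668]
orientation: [-0.096, 1.568, 0.096]
force: [0.0, 0.2, -0.1]
grip_width: 0.0086
```

```bash
python3 - <<'E'
from h import *
s,R=st()
im,d=imaging.get_image('wrist');cv2.imwrite('pics/w16.png',im)
E
```

```text
t 20.7 pos [ 0.5355 -0.21    0.1668] F [ 0.   0.2 -0.1] w 0.0086
[[ 0.001 -0.122  0.993]
 [-0.     0.993  0.122]
 [-1.    -0.001  0.   ]]
```

View pics/w16.png

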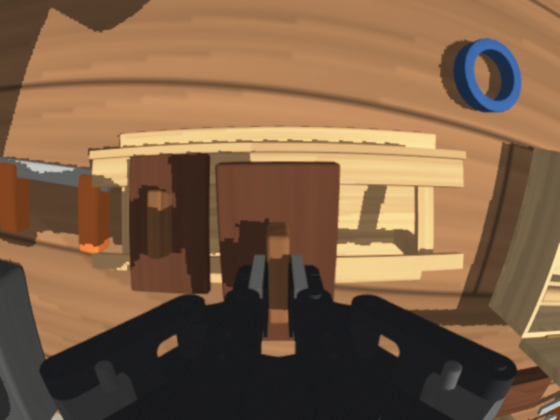

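Call:
{"op": "step_arm", "data": {
  "fingers": [6,6,6,6,6],
  "dp": [
    [14,0,0],
    [13,0,0],
    [11,0,0],
    [8,0,0],
    [4,0,0]
  ],
  "spin": [0,0,0,0,0],
  "force": 20
}}

```text
time: 21.17
tool_pos: [0.5344, -0.2069, 0.1163]
orientation: [-0.096, 1.571, 0.096]
force: [-10.4, 4.0, 25.1]
grip_width: 0.0086
```

Call:
{"op": "step_arm", "data": {
  "fingers": [6,6,6,6,6],
  "dp": [
    [2,0,0],
    [2,0,0],
    [2,0,0],
    [2,0,0],
    [0,0,0]
  ],
  "spin": [0,0,0,0,0]
}}

```text
time: 21.58
tool_pos: [0.533, -0.207, 0.1122]
orientation: [-0.097, 1.572, 0.095]
force: [-15.6, 3.3, 24.6]
grip_width: 0.0087
```

```bash
python3 - <<'E'
from h import *
s,R=st()
im,d=imaging.get_image('wrist');cv2.imwrite('pics/w17.png',im)
E
```

```text
t 21.58 pos [ 0.533  -0.207   0.1122] F [-15.6   3.3  24.6] w 0.0087
[[-0.003 -0.122  0.993]
 [-0.001  0.993  0.122]
 [-1.    -0.001 -0.003]]
```

View pics/w17.png

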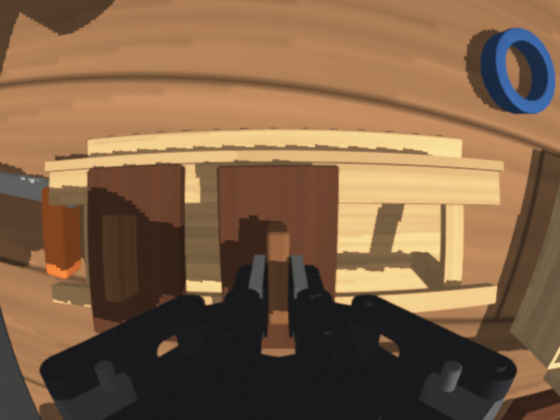

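Call:
{"op": "step_arm", "data": {
  "fingers": [6,6,6,30,30],
  "dp": [
    [-1,0,3],
    [0,0,1],
    [0,0,0],
    [0,0,0],
    [0,0,0]
  ],
  "spin": [0,0,0,0,0]
}}

```text
time: 22.05
tool_pos: [0.54, -0.2071, 0.1109]
orientation: [-0.097, 1.567, 0.095]
force: [0.3, -0.4, -0.9]
grip_width: 0.0296
```

Call:
{"op": "step_arm", "data": {
  "fingers": [30,30,30,30,30],
  "dp": [
    [-10,0,0],
    [-25,0,0],
    [-30,0,0],
    [-20,0,0],
    [0,0,0]
  ],
  "spin": [0,0,0,0,0]
}}

```text
time: 22.47
tool_pos: [0.5428, -0.2083, 0.2005]
orientation: [-0.1, 1.56, 0.093]
force: [1.0, -0.3, 0.7]
grip_width: 0.03
```

```bash
python3 - <<'E'
from h import *
s,R=st()
im,d=imaging.get_image('wrist');cv2.imwrite('pics/w18.png',im)
im,d=imaging.get_image('side');cv2.imwrite('pics/s18.png',cv2.resize(im[110:340,200:380],None,fx=2.6,fy=2.6,interpolation=2))
E
```

```text
t 22.47 pos [ 0.5428 -0.2083  0.2005] F [ 1.  -0.3  0.7] w 0.03
[[ 0.009 -0.122  0.992]
 [-0.004  0.992  0.123]
 [-1.    -0.005  0.008]]
```

View pics/w18.png

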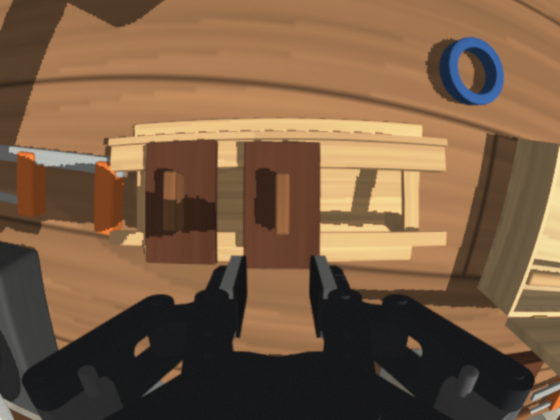

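View pics/s18.png

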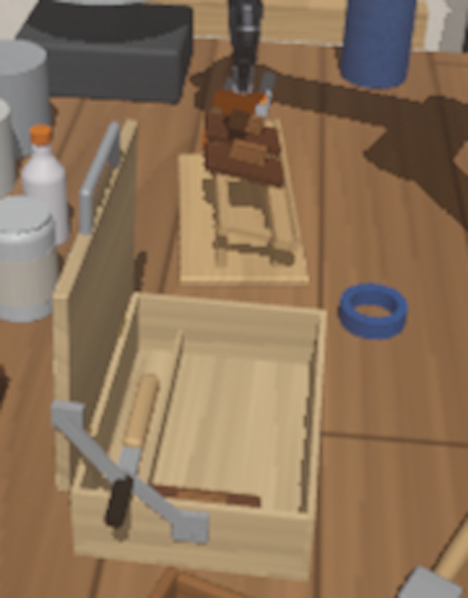

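Call:
{"op": "step_arm", "data": {
  "fingers": [26,26,26,26,26],
  "dp": [
    [0,0,0],
    [0,0,0],
    [0,37,-2],
    [0,37,-2],
    [0,37,-2]
  ],
  "spin": [4.2,4.2,0,0,0]
}}

```text
time: 22.98
tool_pos: [0.5352, -0.0948, 0.193]
orientation: [0.021, 1.573, -0.02]
force: [0.3, -0.3, -0.2]
grip_width: 0.0261
```

Call:
{"op": "step_arm", "data": {
  "fingers": [26,26,26,26,26],
  "dp": [
    [0,37,-2],
    [0,37,-2],
    [0,37,-2],
    [0,37,-2],
    [0,37,-2]
  ],
  "spin": [0,0,0,0,0]
}}

```text
time: 23.4
tool_pos: [0.5294, 0.0912, 0.1932]
orientation: [0.019, 1.573, -0.019]
force: [-0.8, -0.3, 0.0]
grip_width: 0.0262
```

Call:
{"op": "step_arm", "data": {
  "fingers": [26,26,26,26,26],
  "dp": [
    [0,37,-2],
    [0,37,-2],
    [0,37,-2],
    [0,37,-2],
    [0,30,-2]
  ],
  "spin": [0,0,0,0,0]
}}

```text
time: 23.82
tool_pos: [0.5236, 0.27, 0.193]
orientation: [0.017, 1.573, -0.018]
force: [-0.1, -1.1, 0.2]
grip_width: 0.026
```

Call:
{"op": "step_arm", "data": {
  "fingers": [26,26,26],
  "dp": [
    [25,33,-3],
    [25,0,0],
    [0,0,0]
  ],
  "spin": [0,0,0]
}}

```text
time: 24.07
tool_pos: [0.5183, 0.3008, 0.1381]
orientation: [0.013, 1.581, -0.02]
force: [-1.3, -1.2, -0.4]
grip_width: 0.0262
```

```bash
python3 - <<'E'
from h import *
s,R=st();p=imaging.camera_params('wrist')
im,d=imaging.get_image('wrist');cv2.imwrite('pics/w19.png',im)
E
```

```text
t 24.07 pos [0.5183 0.3008 0.1381] F [-1.3 -1.2 -0.4] w 0.0262
[[-0.01   0.021  1.   ]
 [-0.005  1.    -0.021]
 [-1.    -0.005 -0.01 ]]
```

View pics/w19.png

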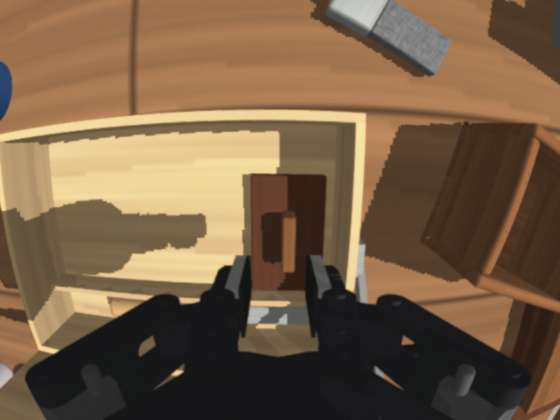

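```bash
python3 - <<'E'
from h import *
s,R=st();p=imaging.camera_params('wrist')
for q in [(289,241),(289,213),(289,271)]: print(onz(*wray(p,*q),.042).round(4))
E
```

```text
t 24.12 pos [0.5192 0.2999 0.1405] F [0.  0.1 0.5] w 0.0256
[[-0.008  0.022  1.   ]
 [-0.004  1.    -0.022]
 [-1.    -0.004 -0.008]]
[0.5327 0.3067 0.042 ]
[0.5111 0.307  0.042 ]
[0.5573 0.3064 0.042 ]
```

Call:
{"op": "step_arm", "data": {
  "fingers": [26,26,26,26,26],
  "dp": [
    [25,6,3],
    [25,0,0],
    [18,0,0],
    [10,0,0],
    [4,0,0]
  ],
  "spin": [0,0,0,0,0]
}}

```text
time: 24.53
tool_pos: [0.5251, 0.3051, 0.0616]
orientation: [0.019, 1.573, -0.021]
force: [-0.7, -0.2, -0.4]
grip_width: 0.0257
```

Call:
{"op": "step_arm", "data": {
  "fingers": [26,26,26],
  "dp": [
    [2,0,0],
    [2,0,0],
    [0,0,0]
  ],
  "spin": [0,0,0]
}}

```text
time: 24.78
tool_pos: [0.5268, 0.3066, 0.0598]
orientation: [0.02, 1.569, -0.019]
force: [0.6, 0.7, 0.7]
grip_width: 0.0262
```

```bash
python3 - <<'E'
from h import *
s,R=st();p=imaging.camera_params('wrist')
im,d=imaging.get_image('wrist');cv2.imwrite('pics/w20.png',im)
E
```

```text
t 24.78 pos [0.5268 0.3066 0.0598] F [0.6 0.7 0.7] w 0.0262
[[ 0.002  0.024  1.   ]
 [ 0.001  1.    -0.024]
 [-1.     0.001  0.002]]
```

View pics/w20.png

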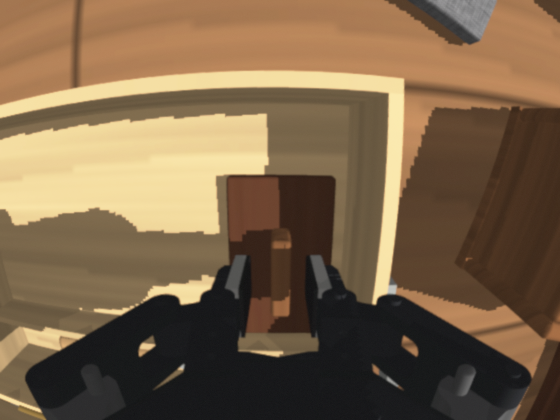

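Call:
{"op": "step_arm", "data": {
  "fingers": [24,22,22,22,22],
  "dp": [
    [2.5,0,0],
    [2.5,0,0],
    [2.5,0,0],
    [2.5,0,0],
    [0,0,0]
  ],
  "spin": [0,0,0,0,0]
}}

```text
time: 25.25
tool_pos: [0.5253, 0.3063, 0.0479]
orientation: [0.018, 1.572, -0.019]
force: [0.4, 0.4, 0.3]
grip_width: 0.022
```

Call:
{"op": "step_arm", "data": {
  "fingers": [22,22,22,22,22],
  "dp": [
    [1,0,0],
    [1,0,0],
    [1,0,0],
    [1,0,0],
    [0,0,0]
  ],
  "spin": [0,0,0,0,0]
}}

```text
time: 25.67
tool_pos: [0.5257, 0.3065, 0.0444]
orientation: [0.019, 1.571, -0.019]
force: [-0.3, 0.3, -0.4]
grip_width: 0.0222
```

Call:
{"op": "step_arm", "data": {
  "fingers": [6,6,6,6,6],
  "dp": [
    [0.8,0,0],
    [0,0,0],
    [0,0,0],
    [0,0,0],
    [0,0,0]
  ],
  "spin": [0,0,0,0,0],
  "force": 60
}}

```text
time: 26.08
tool_pos: [0.5261, 0.3067, 0.0441]
orientation: [0.019, 1.57, -0.018]
force: [0.1, 0.3, 0.7]
grip_width: 0.0079
```

Call:
{"op": "step_arm", "data": {
  "fingers": [6,6,6,6,6],
  "dp": [
    [-8,0,0],
    [-20,0,0],
    [-30,0,0],
    [-35,0,0],
    [-32,0,0]
  ],
  "spin": [0,0,0,0,0]
}}

```text
time: 26.5
tool_pos: [0.5252, 0.3061, 0.1703]
orientation: [0.018, 1.572, -0.019]
force: [0.6, -0.1, -0.8]
grip_width: 0.0076
```

```bash
python3 - <<'E'
from h import *
s,R=st()
im,d=imaging.get_image('wrist');cv2.imwrite('pics/w21.png',im)
E
```

```text
t 26.5 pos [0.5252 0.3061 0.1703] F [ 0.6 -0.1 -0.8] w 0.0076
[[-0.001  0.024  1.   ]
 [-0.001  1.    -0.024]
 [-1.    -0.001 -0.001]]
```

View pics/w21.png

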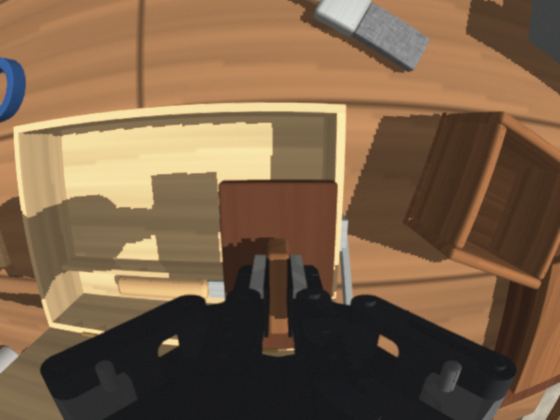

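Call:
{"op": "step_arm", "data": {
  "fingers": [6,6,6,6,6],
  "dp": [
    [0,-20,0],
    [0,-34,0],
    [0,-35,0],
    [0,-35,0],
    [0,-35,0]
  ],
  "spin": [0,0,0,0,0]
}}

```text
time: 26.97
tool_pos: [0.5215, 0.1462, 0.169]
orientation: [0.018, 1.571, -0.018]
force: [0.3, -0.6, -1.1]
grip_width: 0.0076
```

Call:
{"op": "step_arm", "data": {
  "fingers": [6,6,6,6,6],
  "dp": [
    [0,-35,0],
    [0,-35,0],
    [0,-35,0],
    [0,-35,0],
    [0,-35,0]
  ],
  "spin": [0,0,0,0,0]
}}

```text
time: 27.38
tool_pos: [0.5173, -0.029, 0.1691]
orientation: [0.019, 1.571, -0.019]
force: [0.4, 0.1, -1.0]
grip_width: 0.0079
```

Call:
{"op": "step_arm", "data": {
  "fingers": [6,6,6,6,6],
  "dp": [
    [0,-35,1],
    [0,-35,1],
    [0,-34,1],
    [0,0,0],
    [0,0,0]
  ],
  "spin": [0,0,0,-4.2,-4.2]
}}

```text
time: 27.8
tool_pos: [0.5182, -0.1338, 0.1689]
orientation: [-0.096, 1.569, 0.096]
force: [0.6, 0.4, 0.1]
grip_width: 0.008
```

```bash
python3 - <<'E'
from h import *
s,R=st()
im,d=imaging.get_image('wrist');cv2.imwrite('pics/w22.png',im)
E
```

```text
t 27.8 pos [ 0.5182 -0.1338  0.1689] F [0.6 0.4 0.1] w 0.008
[[ 0.    -0.122  0.993]
 [-0.     0.993  0.122]
 [-1.    -0.     0.   ]]
```

View pics/w22.png

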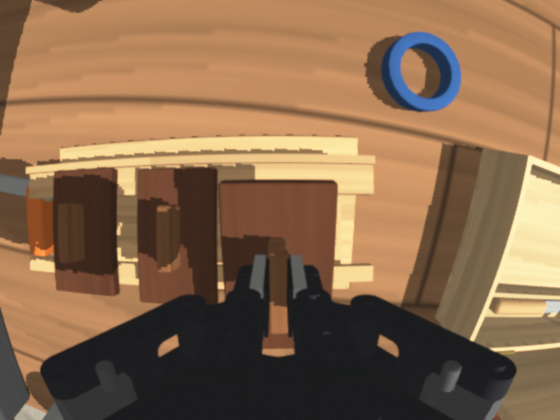

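Call:
{"op": "step_arm", "data": {
  "fingers": [6,6,6,6,6],
  "dp": [
    [13,4,0],
    [13,0,0],
    [10,0,0],
    [6,0,0],
    [3,0,0]
  ],
  "spin": [0,0,0,0,0],
  "force": 20
}}

```text
time: 28.27
tool_pos: [0.5171, -0.127, 0.1228]
orientation: [-0.096, 1.57, 0.097]
force: [-1.6, 0.7, 0.4]
grip_width: 0.0078
```

Call:
{"op": "step_arm", "data": {
  "fingers": [6,6,6,6,6],
  "dp": [
    [2,0,0],
    [2,0,0],
    [2,0,0],
    [2,0,0],
    [0,0,0]
  ],
  "spin": [0,0,0,0,0]
}}

```text
time: 28.68
tool_pos: [0.5155, -0.1273, 0.1183]
orientation: [-0.097, 1.572, 0.095]
force: [-14.4, 2.4, 21.3]
grip_width: 0.008
```

```bash
python3 - <<'E'
from h import *
s,R=st()
im,d=imaging.get_image('wrist');cv2.imwrite('pics/w23.png',im)
E
```

```text
t 28.68 pos [ 0.5155 -0.1273  0.1183] F [-14.4   2.4  21.3] w 0.008
[[-0.003 -0.122  0.993]
 [-0.001  0.993  0.122]
 [-1.    -0.001 -0.003]]
```

View pics/w23.png

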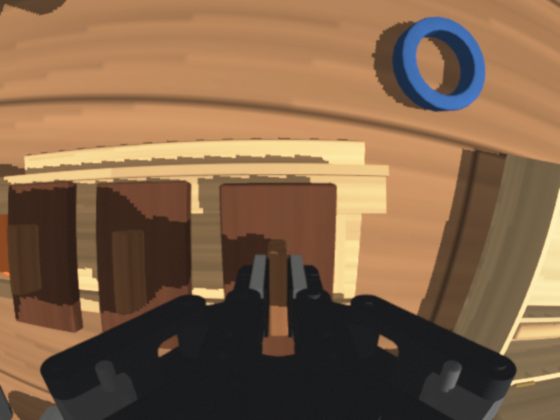

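Call:
{"op": "step_arm", "data": {
  "fingers": [6,6,6,30,30],
  "dp": [
    [-1,0,3],
    [0,0,1],
    [0,0,0],
    [0,0,0],
    [0,0,0]
  ],
  "spin": [0,0,0,0,0]
}}

```text
time: 29.15
tool_pos: [0.5226, -0.1272, 0.118]
orientation: [-0.097, 1.567, 0.095]
force: [-0.1, -0.4, 0.0]
grip_width: 0.0297
```

Call:
{"op": "step_arm", "data": {
  "fingers": [30,30,30,30,30],
  "dp": [
    [-10,0,0],
    [-25,0,0],
    [-30,0,0],
    [-30,0,0],
    [-20,0,0]
  ],
  "spin": [0,0,0,0,0]
}}

```text
time: 29.57
tool_pos: [0.5232, -0.1273, 0.2356]
orientation: [-0.098, 1.565, 0.095]
force: [0.5, -0.6, -0.3]
grip_width: 0.0299
```

Call:
{"op": "step_arm", "data": {
  "fingers": [30,30,30,30,30],
  "dp": [
    [0,0,-30],
    [0,0,-30],
    [0,0,-30],
    [0,0,-20],
    [0,0,0]
  ],
  "spin": [0,0,0,0,0]
}}

```text
time: 29.98
tool_pos: [0.4097, -0.1402, 0.2327]
orientation: [-0.095, 1.57, 0.095]
force: [-0.4, 1.1, -0.3]
grip_width: 0.0299
```

```bash
python3 - <<'E'
from h import *
s,R=st()
im,d=imaging.get_image('wrist');cv2.imwrite('pics/w24.png',im)
im,d=imaging.get_image('side');cv2.imwrite('pics/s24.png',cv2.resize(im[110:340,200:380],None,fx=2.6,fy=2.6,interpolation=2))
im,d=imaging.get_image('top');cv2.imwrite('pics/t24.png',im)
E
```

```text
t 29.98 pos [ 0.4097 -0.1402  0.2327] F [-0.4  1.1 -0.3] w 0.0299
[[-0.001 -0.121  0.993]
 [-0.     0.993  0.121]
 [-1.    -0.    -0.001]]
```

View pics/w24.png

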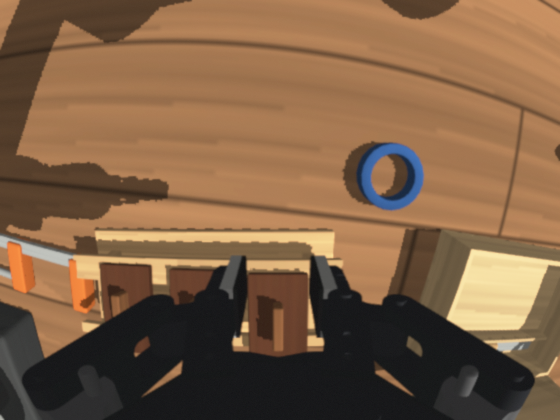

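View pics/s24.png

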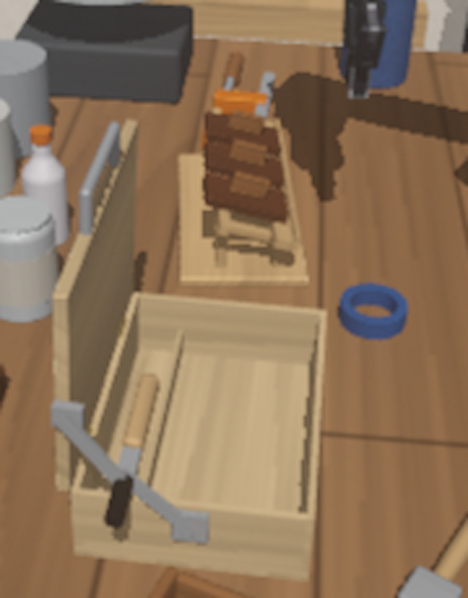

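View pics/t24.png

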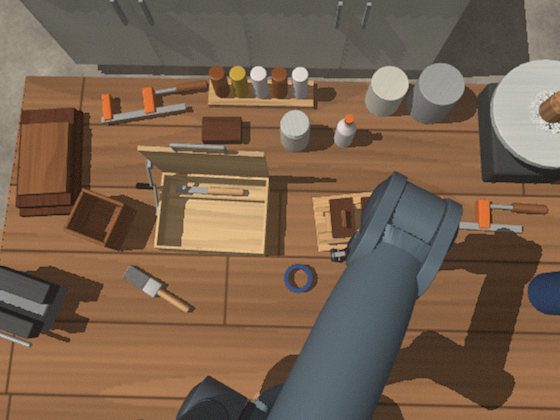

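Call:
{"op": "step_arm", "data": {
  "fingers": [30,30,30,30,30],
  "dp": [
    [0,38,0],
    [0,38,0],
    [0,38,0],
    [0,38,0],
    [0,38,0]
  ],
  "spin": [0,0,0,0,0]
}}

```text
time: 30.55
tool_pos: [0.3905, 0.0501, 0.2323]
orientation: [-0.096, 1.567, 0.096]
force: [1.2, 0.1, -0.5]
grip_width: 0.03
```

Call:
{"op": "step_arm", "data": {
  "fingers": [30,30,30,30,30],
  "dp": [
    [0,30,-10],
    [0,0,0],
    [0,0,0],
    [0,0,0],
    [0,0,0]
  ],
  "spin": [0,0,0,0,0]
}}

```text
time: 30.97
tool_pos: [0.377, 0.0761, 0.232]
orientation: [-0.096, 1.568, 0.095]
force: [0.7, -0.8, -0.3]
grip_width: 0.03
```

```bash
python3 - <<'E'
from h import *
s,R=st()
im,d=imaging.get_image('top');cv2.imwrite('pics/t25.png',im);p=imaging.camera_params('top')
cv2.imwrite('pics/t25z.png',cv2.resize(im[170:270,290:470],None,fx=4.4,fy=4.4,interpolation=2))
im,d2=imaging.get_image('side');cv2.imwrite('pics/s25.png',im);P=imaging.camera_params('side')
O=np.array([.4841,-.2167,.062]);c,sn=np.cos(np.radians(15)),np.sin(np.radians(15));h=np.array([.9925,.1219,0])
ex=h*c+np.array([0,0,sn]);ez=-h*sn+np.array([0,0,c]);ey=np.array([-.1219,.9925,0]);B=np.stack([ex,ey,ez])
im=cv2.imread('pics/t25.png');C=cloud(p,d);L=(C-O)@B.T*1000
m=(L[...,2]>8)&(L[...,2]<17)&(abs(L[...,1])<160)&(L[...,0]>-10)&(L[...,0]<125)
m=m.astype('uint8');n,lab,stt,cen=cv2.connectedComponentsWithStats(m)
# split by y
q=L[m>0]
print('n',len(q),np.histogram(q[:,1],bins=np.arange(-125,126,10)))
for y0 in (-79,2,83):
    t=q[abs(q[:,1]-y0)<37]; r=cv2.minAreaRect(t[:,:2].astype('f4'));A=np.c_[t[:,:2],np.ones(len(t))];k=np.linalg.lstsq(A,t[:,2],rcond=None)[0]
    print(y0,r,'plane',k.round(3),t[:,2].mean())
E
```

```text
t 30.97 pos [0.377  0.0761 0.232 ] F [ 0.7 -0.8 -0.3] w 0.03
[[ 0.001 -0.121  0.993]
 [-0.     0.993  0.121]
 [-1.    -0.     0.001]]
n 2285 (array([  1,  71, 144,  98,  94, 141, 141,  68,   0,  40, 131, 123,  81,
       138, 131, 102,   2,  24, 144, 143,  74, 132, 141, 119,   0]), array([-125, -115, -105,  -95,  -85,  -75,  -65,  -55,  -45,  -35,  -25,
        -15,   -5,    5,   15,   25,   35,   45,   55,   65,   75,   85,
         95,  105,  115,  125]))
-79 ((47.86371612548828, -81.07630920410156), (62.71796417236328, 104.92403411865234), 89.65109252929688) plane [3.0000e-03 4.0000e-03 1.1671e+01] 11.475214755804135
2 ((48.38151168823242, 4.775300979614258), (66.25914001464844, 109.4915542602539), 89.58573150634766) plane [2.0000e-03 2.0000e-03 1.1356e+01] 11.469385975941954
83 ((49.78166198730469, 83.2235107421875), (60.23093032836914, 112.32141876220703), 89.94445037841797) plane [-2.0000e-03  5.0000e-03  1.1129e+01] 11.45107805721916
```

View pics/t25z.png

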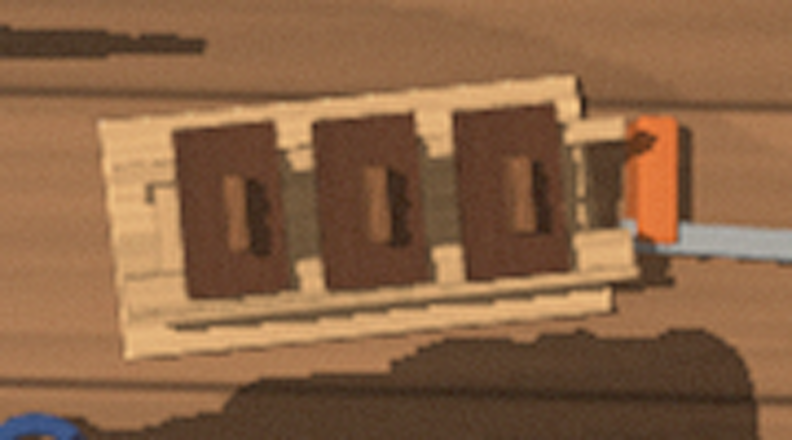

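View pics/s25.png

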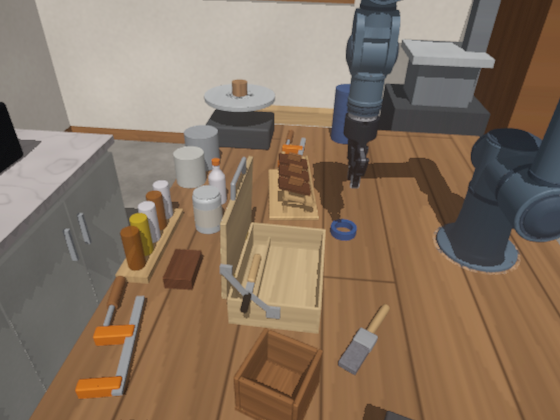

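The top view shows all three panels flat on both rails and well apart. Tilt error is under 0.005 and bed y is about -81, 5 and 83 mm. The side view shows the chest empty of panels and the stay past straight. The arm is clear, so I'm handing in.

```bash
python3 - <<'E'
from rig import ticket
print(ticket.hand_in())
E
```

```text
the job is handed in; nothing more can be done
None
```

The lid is up with its stay locked and all three panels are on the rack, but one wrist-force reading during the job went over the 120 N limit. I handed the job in at about 31 s on the robot's clock.

- **Force limit:** while going down to the first panel, one reading showed about 217 N upwards and 67 N towards the robot. The gripper probably touched the chest's -y rim. I slowed the other descents, and no later reading went above about 31 N. If that spike counts as wrist force, the run may be judged failed.
- **Lid and stay:** I raised the lid by its bar and pushed the knob through straight with the closed fingers. In the last side picture the elbow is past straight. The knob had been within 2 px of its predicted locked position just after the push. Stay and lid angles can't be read directly, so this rests on the pictures.
- **Panels:** the chest held three, and all three are on the rack with pulls up.

| Last top-view check (bed frame) | Panel 1 | Panel 2 | Panel 3 | Allowed |
|---|---|---|---|---|
| y along the rails (mm) | -81 | 5 | 83 | ±132 |
| x up the slope (mm) | 48 | 48 | 50 | 44 to 72 |

- **How they lie:** panel centres are at least 78 mm apart. Tilt is under 0.005 rad from the bed, heights are within 1 mm, and they are straight to within 0.5 degrees.
- **Disagreement:** a panel resting against the lip should read at least 50 mm in x. Readings of 48 put my rack position about 2 mm off.
- **Everything else:** the other bench items look unmoved by eye in the pictures, and the gripper was clear of everything at hand-in.

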